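# Chock a ceramic tile in its sprung holder and hold it flush

### The arm

A 6-joint arm with a two-finger parallel gripper is mounted at the origin on the work surface. World frame = base frame: x ahead of the robot, y to its left, z up, the work surface at z = 0. Lengths are in m, angles in degrees, forces in N, time in s.
With the tool pointing down it reaches from about 0.3 to 0.75 m from the base axis. Payload 8.5 kg.
Tool frame: the origin (TCP) lies midway between the tips of the shut fingers; the grasp point (between the pads) lies env.tcp_to_grasp behind it (env.tcp_to_grasp is the distance from the TCP to the grasp point, in m); z points along the fingers, y is the direction in which the jaws open and shut (so a half turn about z gives the same grasp; the last joint's range is limited). The gripper opens to 85 mm and grips with 20 to 120 N. Pads are 22 mm wide; open, the fingers measure 114 mm over their backs; the gripper's body (76 mm by 85 mm) begins 54 mm behind the grasp point. The pads swing forward as they close: fully open they stand 13 mm farther back than shut.
Start: joints at [-82.237, 21.807, 74.336, -0, 83.858, -12.336], TCP at [0.189, -0.516, 0.231] pointing down, gripper open.
Joint ranges: [-178.18, 178.18], [-50.72, 133.34], [12.68, 142.11], [-81.47, 261.47], [9.98, 163.14], [-165.26, 165.26]. Speed limits (degrees/s): [136.94, 136.94, 180, 180, 180, 180].

### API

Orientations are given as a 3x3 rotation matrix whose columns are the frame's x, y, z axes.
In Python, from rig import readout, imaging, job, env gives the robot as it stands.
- The arm moves only by the tool move_arm, never from a script. Its argument "motion" is a list of rows, each a list of 3 entries, a list of its own where there are three numbers: the shift along the tool's x, y, z normalised to -1 to 1, where 1 is 0.02 m, then the turn, a rotation vector about the tool's x, y, z normalised to -1 to 1, where 1 is 120 degrees, then the gripper command: -1 is shut, 1 is fully open, values between are in proportion. In form: [[[tx, ty, tz], [rx, ry, rz], claw], ...]. A call has 1 to 12 rows; each row shifts and turns the pose as measured when the row begins, along the tool's axes as they then stand; what a row does not reach is not made up. A row lasts 1/12 s, in which the tool goes at most 41.7 mm and 7.16 degrees, less where a joint would pass 70% of its speed; a pose out of reach is approached as far as the arm can. A call with a number of a shift or a turn outside -1 to 1 is refused whole. A call with a gripper value outside its range is refused whole. The fingers move at their own pace and stop on an object; "squeeze" is the grip in N (left out, the last holds). Time passes only in rows, so rows that do not move let the fingers close. It gives the time, the measured TCP pose, the force and the opening at its end, in the units of the state.
- readout.observe(): the state, without advancing time (a new reading comes with each control period).
- imaging.get_image(name): name is "side" or "top" or "wrist"; returns a dict with "img" (400x640x3 uint8, blue, green, red), "fov_y" (degrees; the focal length in pixels is half the picture's height over the tangent of half this angle, whatever the lens; pixels are square), "cx", "cy" (the principal point, pixels), "eye" and "orientation" of the camera in the world. Camera axes: x right, y up, looking along -z (the intrinsics and any distortion apply to the point x, -y, -z); pixel columns grow to the right and rows downward; lengths in m; the calibration is good to about 2 mm. The wrist camera is an equidistant fisheye: a pixel r from the principal point sees the ray r / f radians off the axis. A picture is of the moment at which its call begins. There is no depth.
- job.close_job(): hands the job in, once; it reports no verdict.
The state is a dict: "time_s": time; "q": joint angles; "qvel": joint speeds; "joint_efforts": joint torques, N m; "position": TCP position; "tool_rot": TCP orientation; "ft_force": force on the tool from outside, world axes, zero at the start; "wrist_torque": the same for the moment, N m; "grip_width": finger opening in m.
Only numpy, scipy, OpenCV 4.12 (cv2) and the standard library are available. Lean on these libraries where they do the work, as an engineer would, in place of code of your own. Each camera call takes 0.05 s, during which the arm holds its last target.

### The job

Take the small jar off the ceramic tile and stand it upright on the table, clear of the tile holder. Then slide the thin wooden spacer, on edge, down into the gap beside the tile that is wide enough for it, right to the bottom, and let go of it. Finally press the tile down on its sprung bed with the closed fingertips until its top is flush with the side rails, and finish while still holding it pressed down; leave everything else on the table where it is.

Things in the scene. Friction and masses are not known exactly. Their poses are not given: they have to be found in the camera images.
- holder: Tile holder fixed to the table: dark steel base plate 130 (its x) x 176 (its y) x 8 mm, with a low lug (18 mm high, 50 mm wide) before and behind the tile, a side rail at its +y and one at its -y edge, and a sprung bed in the middle under the tile. Origin: centre of the underside, on the table; z up.
- bed (a joint): Travel of the black sprung bed (66 x 66 mm) under the tile, in m: 0 = up, 0.007 = pressed straight down to its hard stop. Its spring gives about 5 N at the top and 8 N at the stop (the tile's own 2 N helps to press it) and lifts the tile again when let go.
- thin_rail: The thin side rail: aluminium bar 118 (x, along the gap) x 10 (y) x 18 (z) mm on the base plate, top 26 mm above the table, 69 mm from the holder's middle at its +y or -y edge, parallel to its x. Origin: centre of its underside. Between it and the tile is the wide gap, about 19 mm, open above and at both ends, floor 8 mm above the table.
- thick_rail: The thick side rail, opposite the thin one: aluminium bar 118 x 34 (y) x 18 mm, otherwise alike. The gap between it and the tile is only about 7 mm: too narrow for the spacer.
- tile: White ceramic tile 90 x 90 x 12 mm, about 200 g, lying loose on the sprung bed, square to the holder. Origin: centre of its underside, 21 mm above the table with the bed up (tile top at 33 mm, 7 mm proud of the rails) and 14 mm with the bed fully down (top at 26 mm, flush with the rails).
- jar: Small closed glass jar with a black lid, 44 mm in diameter, 60 mm high, about 90 g, standing on the tile at the start. Origin: centre of its underside.
- spacer: Plywood spacer bar, 70 (x) x 14 (y, thickness) x 52 (z, height) mm, about 45 g, standing on its long narrow edge on the table to the robot's right. Origin: centre of its underside.
- offcut: Bystander: lower, thicker plywood offcut 75 x 30 x 30 mm, near the spacer; not to be used. Origin: centre of its underside.
- marker: Bystander: white marker pen lying on the table, 135 mm long along its x, 14 mm thick. Origin on its underside near the middle.
- spatula: Bystander: small spatula lying flat, 170 mm long along its x. Origin on its underside.
- tape: Bystander: roll of paper tape lying flat, 84 mm across, 24 mm high. Origin: centre of its underside.
- glue: Bystander: white glue stick standing upright, 28 mm across, 88 mm high. Origin: centre of its underside.
- cards: Bystander: flat cardboard box 90 x 65 x 24 mm. Origin: centre of its underside.
- cup: Bystander: grey cup of pens, 72 mm across, 145 mm high with the pens. Origin: centre of its underside.
Things that resemble listed ones, but are neither listed nor needed, are in the scene too. Leave any blue or purple look-alike of the jar alone.

How it is judged:
By the outcome, as a careful person would: the job done as asked, in the order asked, and still so for the second after the job is handed in, while the arm keeps its last pose, push and grip.
It also fails if it takes over 72 s, if anything falls off the work surface, if the arm or the gripper's body presses on something with over 40 N, if the wrist force passes 120 N, or if a joint passes its speed limit or range.

## Working session

There is one attempt and no reset: what is moved stays moved. The work goes in short steps, Python scripts to look and compute and a tool call to move; the robot and the scene stay as the last step left them, time stands still between calls to the robot, and variables do not carry over. Pictures are saved under pics/ and viewed, and the job is handed in when it is done.

Besides the shell and the picture viewer there is one more tool, called after "Emit:" in YAML: its name, and indented under it one key for each argument. move_arm: Moves the arm, as the interface text tells. Its arguments: {"type":"object","properties":{"motion":{"type":"array","items":{"type":"array"}},"squeeze":{"type":"number"}},"required":["motion"]}

```bash
mkdir -p pics; ls; python3 - <<'E'
from rig import readout, imaging, job, env
import cv2
s=readout.observe(); print(s); print(env.tcp_to_grasp)
for n in ["side","top","wrist"]:
    d=imaging.get_image(n); cv2.imwrite(f"pics/{n}0.png",d["img"]); print(n,{k:v for k,v in d.items() if k!="img"})
E
```

```text
pics
{'time_s': 0.0, 'q': array([-8.22368066e+01,  2.18401692e+01,  7.43843123e+01,  1.59674633e-03,
        8.38581678e+01, -1.23360065e+01]), 'qvel': array([-0.09105931, -0.05751326,  0.02812402,  0.01533965,  0.0299235 ,
       -0.07782158]), 'joint_efforts': array([ 1.30434078e-04, -4.48463845e+01, -2.31278211e+01, -1.52126058e-04,
        4.84544769e-03, -3.90976808e-06]), 'position': array([ 0.18896818, -0.51620955,  0.23072207]), 'tool_rot': array([[ 9.39100111e-01,  3.43643644e-01, -1.67397360e-04],
       [ 3.43643521e-01, -9.39099077e-01,  1.43302453e-03],
       [ 3.35247064e-04, -1.40327851e-03, -9.99998959e-01]]), 'ft_force': array([-0.48073001, -0.39302228, -0.02401963]), 'wrist_torque': array([-0.03601245, -0.01129691,  0.02274582]), 'grip_width': 0.085355174634119}
0.0187
side {'fov_y': 54.83124110423984, 'cx': 315.3099664308531, 'cy': 203.52311751283887, 'eye': array([0.26655781, 0.65698127, 0.72416159]), 'orientation': array([[-0.90637904,  0.28319207, -0.31349527],
       [-0.422446  , -0.60043254,  0.67898464],
       [ 0.0040503 ,  0.74785227,  0.66385283]])}
top {'fov_y': 45.101340015284464, 'cx': 317.83516618776866, 'cy': 201.236817524721, 'eye': array([ 0.47066058, -0.00530038,  1.47651577]), 'orientation': array([[-5.09161984e-04,  9.97919179e-01, -6.44752056e-02],
       [-9.99987364e-01, -8.30554050e-04, -4.95803406e-03],
       [-5.00126742e-03,  6.44718664e-02,  9.97906993e-01]])}
wrist {'fov_y': 65.70646984690485, 'cx': 320.1392868867224, 'cy': 196.56687647762456, 'eye': array([ 0.25125706, -0.49273908,  0.37385779]), 'orientation': array([[ 0.34461016,  0.90570903,  0.24685012],
       [-0.93874475,  0.33289109,  0.08911687],
       [-0.00146026, -0.26243983,  0.96494725]])}
```

View pics/side0.png

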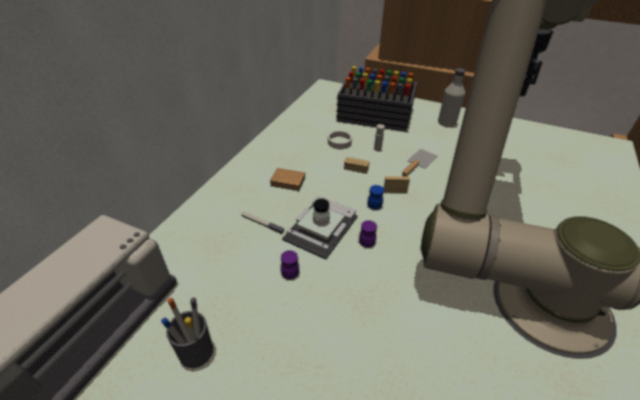

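View pics/top0.png

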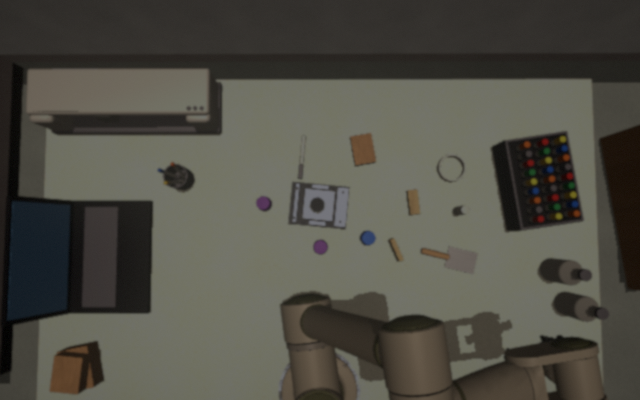

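View pics/wrist0.png

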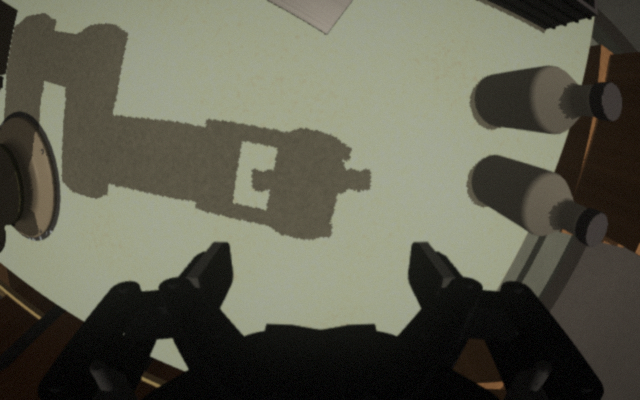

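The side view shows the holder near (320,225) with a black-lidded jar on it. The top view has the holder at (319,205), purple jars at (263,203) and (320,246), a blue jar at (367,238), and plywood pieces at (413,202) and (396,249). Next I'll enlarge the area and set up helpers.

```bash
cat > h.py <<'E'
import numpy as np, cv2
from rig import readout, imaging, job, env
def cam(n): return imaging.get_image(n)
def foc(d): return 200/np.tan(np.radians(d["fov_y"]/2))
def ray(d,u,v,fish=False):
    f=foc(d); x=(u-d["cx"])/f; y=(v-d["cy"])/f
    if fish:
        r=np.hypot(x,y); s=np.sin(r)/r if r>1e-9 else 1; c=np.array([x*s,-y*s,-np.cos(r)])
    else: c=np.array([x,-y,-1.])
    w=d["orientation"]@c; return w/np.linalg.norm(w)
def hit(d,u,v,z,fish=False):
    r=ray(d,u,v,fish); e=d["eye"]; return e+r*(z-e[2])/r[2]
def proj(d,p,fish=False):
    c=d["orientation"].T@(np.asarray(p,float)-d["eye"]); f=foc(d)
    x,y,z=c[0],-c[1],-c[2]
    if fish:
        h=np.hypot(x,y); r=np.arctan2(h,z); return np.array([d["cx"]+f*r*x/h,d["cy"]+f*r*y/h])
    return np.array([d["cx"]+f*x/z,d["cy"]+f*y/z])
def crop(img,x0,y0,x1,y1,k,name,gain=1.6):
    c=cv2.resize(img[y0:y1,x0:x1],None,fx=k,fy=k,interpolation=cv2.INTER_CUBIC)
    cv2.imwrite("pics/"+name,np.clip(c*gain,0,255).astype(np.uint8))
def st():
    s=readout.observe(); print(round(s["time_s"],2),s["position"].round(4),"\n",s["tool_rot"].round(4),s["ft_force"].round(2),s["grip_width"].round(4)); return s
E
python3 - <<'E'
from h import *
a=cv2.imread("pics/top0.png"); b=cv2.imread("pics/side0.png")
crop(a,250,120,450,270,4,"topc.png"); crop(b,230,120,430,270,4,"sidec.png")
E
```

```text
(no output)
```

View pics/topc.png

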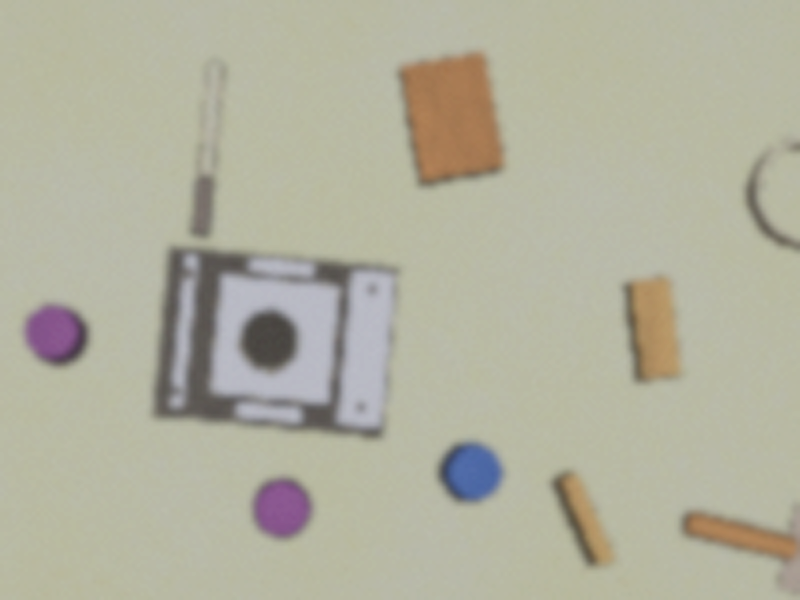

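View pics/sidec.png

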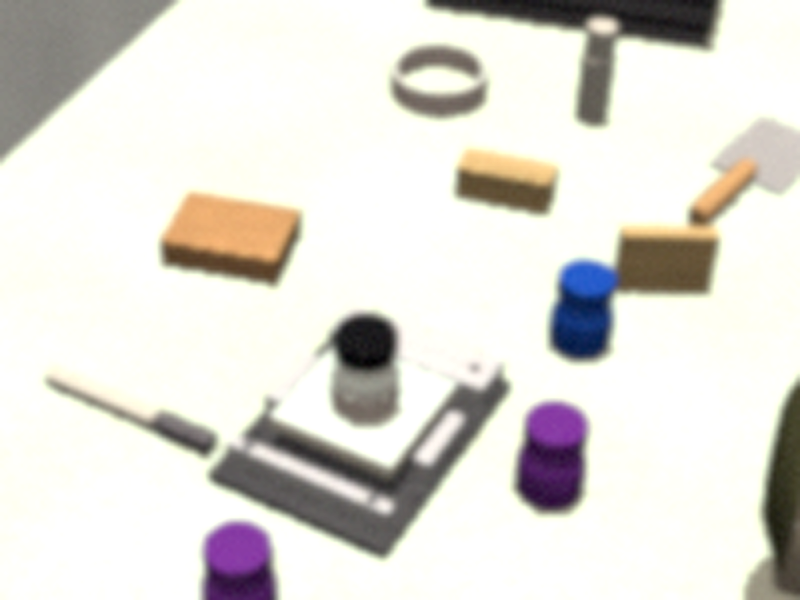

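Candidates: plywood at top-crop (585,520) is tall, thin and on edge, so it is the spacer; (655,328) is low and thick, so it is the offcut. The jar is the black-lidded one on the tile at (268,340). The purple and blue ones are decoys. The thin rail is on the left in the top view, which is +y.

```bash
cat > m1.py <<'E'
from h import *
d=cam("top"); im=d["img"]; cv2.imwrite("pics/top1.png",im)
hsv=cv2.cvtColor(im,cv2.COLOR_BGR2HSV)
def sub(mask,x0,y0,x1,y1):
    m=np.zeros_like(mask); m[y0:y1,x0:x1]=mask[y0:y1,x0:x1]; return m
# wood spacer
m=cv2.inRange(hsv,(8,90,60),(25,255,255))
for nm,box,z in [("spacer",(380,228,410,268),0.052),("offcut",(400,180,425,220),0.03)]:
    k=sub(m,*box); c=max(cv2.findContours(k,0,1)[0],key=cv2.contourArea)
    r=cv2.minAreaRect(c); b=cv2.boxPoints(r)
    P=np.array([hit(d,u,v,z)[:2] for u,v in b]); print(nm,r,P.mean(0).round(4),"edges",np.linalg.norm(P[1]-P[0]).round(4),np.linalg.norm(P[2]-P[1]).round(4),[np.degrees(np.arctan2(*(P[i+1]-P[i])[::-1])).round(1) for i in (0,1)])
# base plate by outline: non-table pixels
g=hsv; L=cv2.cvtColor(im,cv2.COLOR_BGR2LAB)
ref=np.median(L[150:250,270:285].reshape(-1,3),0); print("table LAB",ref)
diff=np.linalg.norm(L.astype(float)-ref,axis=2)
k=sub((diff>15).astype(np.uint8)*255,284,180,352,232); 
c=max(cv2.findContours(k,0,1)[0],key=cv2.contourArea); r=cv2.minAreaRect(c); b=cv2.boxPoints(r)
P=np.array([hit(d,u,v,0.008)[:2] for u,v in b]); print("plate",r,P.round(4),P.mean(0).round(4),np.linalg.norm(P[1]-P[0]).round(4),np.linalg.norm(P[2]-P[1]).round(4),[np.degrees(np.arctan2(*(P[i+1]-P[i])[::-1])).round(2) for i in (0,1)])
# jar lid
k=sub((L[:,:,0]<np.int32(ref[0]*0.55)).astype(np.uint8)*255,308,195,328,215)
k=cv2.inRange(k,255,255); n,lab,s_,ce=cv2.connectedComponentsWithStats(k); print(s_,ce)
i=1+np.argmax(s_[1:,4]); print("lid",hit(d,*ce[i],0.093))
for nm,lo,hi in [("purple",(130,60,40),(165,255,255)),("blue",(100,120,40),(125,255,255))]:
    k=sub(cv2.inRange(hsv,lo,hi),250,180,390,260); n,lab,s_,ce=cv2.connectedComponentsWithStats(k)
    for i in range(1,n):
        if s_[i,4]>40: print(nm,s_[i],hit(d,*ce[i],0.06).round(4))
E
python3 m1.py
```

```text
spacer ((395.6288757324219, 249.16494750976562), (22.337617874145508, 4.670592308044434), 66.03751373291016) [ 0.4212 -0.227 ] edges 0.0138 0.0652 [np.float64(-66.2), np.float64(-156.5)]
offcut ((412.9085388183594, 201.67681884765625), (23.190624237060547, 9.386680603027344), 83.6598129272461) [ 0.5626 -0.2839] edges 0.0283 0.0698 [np.float64(-83.7), np.float64(-174.5)]
table LAB [124. 125. 135.]
plate ((318.4644470214844, 204.8675079345703), (59.07883834838867, 43.95594024658203), 5.52754020690918) [[ 0.4964  0.0962]
 [ 0.6304  0.0837]
 [ 0.6127 -0.0964]
 [ 0.479  -0.0829]] [5.546e-01 1.000e-04] 0.1345 0.181 [np.float64(-5.33), np.float64(-95.61)]
[[     0      0    640    400 255869]
 [   311    198     13     14    131]] [[319.50134248 199.49743814]
 [316.8778626  204.50381679]]
lid [0.55063264 0.00433282 0.093     ]
purple [257 197  13  13 135] [0.5574 0.1631 0.06  ]
purple [314 241  13  13 130] [ 0.429  -0.0046  0.06  ]
blue [362 232  12  12 110] [ 0.4552 -0.1442  0.06  ]
```

Emit:
move_arm:
  motion:
    - [[1,-0.7,0],[0,0,0],1]
    - [[1,-0.7,0],[0,0,0],1]
    - [[1,-0.7,0],[0,0,0],1]
    - [[1,-0.7,0],[0,0,0],1]
    - [[1,-0.7,0],[0,0,0],1]
    - [[1,-0.7,0],[0,0,0],1]
    - [[1,-0.7,0],[0,0,0],1]
    - [[1,-0.7,0],[0,0,0],1]
    - [[1,-0.7,0],[0,0,0],1]
    - [[1,-0.7,0],[0,0,0],1]
    - [[1,-0.7,0],[0,0,0],1]
    - [[1,-0.7,0],[0,0,0],1]

```text
time_s: 1.2
position: [0.3607, -0.2681, 0.2288]
tool_rot: [[0.942, 0.336, -0.002], [0.336, -0.942, 0.004], [-0.0, -0.005, -1.0]]
ft_force: [1.0, -0.7, -0.5]
grip_width: 0.0853
```

```bash
python3 - <<'E'
from h import *
d=cam("wrist"); cv2.imwrite("pics/w1.png",np.clip(d["img"]*1.4,0,255).astype(np.uint8)); np.save("w1.npy",d,allow_pickle=True)
print(proj(d,[0.421,-0.227,0.052],True))
st()
E
```

```text
[303.78495601 110.36008966]Traceback (most recent call last):
  File "<stdin>", line 4, in <module>
  File "h.py", line 23, in st
    s=readout.observe(); print(round(s["time_s"],2),s["position"].round(4),"\n",s["tool_rot"].round(4),s["ft_force"].round(2),s["grip_width"].round(4)); return s
                                                                                                                              ^^^^^^^^^^^^^^^^^^^^^
AttributeError: 'float' object has no attribute 'round'
```

View pics/w1.png

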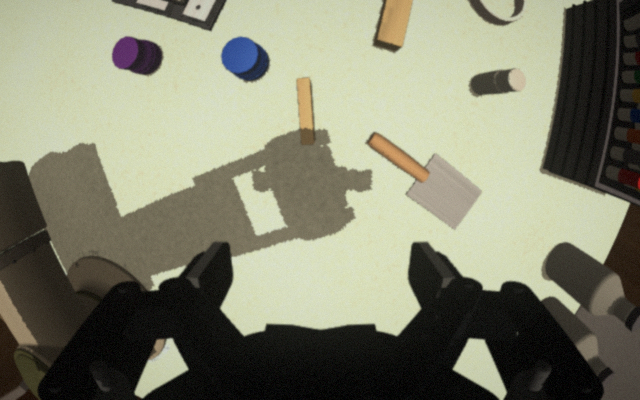

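Emit:
move_arm:
  motion:
    - [[1,-0.7,0],[0,0,0],1]
    - [[1,-0.7,0],[0,0,0],1]
    - [[1,-0.7,0],[0,0,0],1]
    - [[1,-0.7,0],[0,0,0],1]
    - [[1,-0.7,0],[0,0,0],1]
    - [[1,-0.7,0],[0,0,0],1]
    - [[1,-0.7,0],[0,0,0],1]
    - [[1,-0.7,0],[0,0,0],1]
    - [[1,-0.7,0],[0,0,0],1]
    - [[0,0,0],[0,0,0],1]

```text
time_s: 2.08
position: [0.4943, -0.0747, 0.229]
tool_rot: [[0.941, 0.339, -0.002], [0.339, -0.941, 0.007], [0.0, -0.007, -1.0]]
ft_force: [0.2, 0.1, -1.2]
grip_width: 0.0854
```

```bash
sed -i 's/s\["grip_width"\].round(4)/round(float(s["grip_width"]),4)/' h.py; python3 - <<'E'
from h import *
d=cam("wrist"); cv2.imwrite("pics/w2.png",np.clip(d["img"]*1.4,0,255).astype(np.uint8)); np.save("w2.npy",d,allow_pickle=True)
print(proj(d,[0.5506,0.0043,0.093],True),proj(d,[0.5506,0.0043,0.033],True))
st()
E
```

```text
[260.78624953 100.80033051] [271.49685373 102.98833875]
2.13 [ 0.4935 -0.0759  0.2289] 
 [[ 9.407e-01  3.391e-01 -2.900e-03]
 [ 3.391e-01 -9.407e-01  6.000e-03]
 [-6.000e-04 -6.600e-03 -1.000e+00]] [-0.53 -0.79 -0.62] 0.0855
```

View pics/w2.png

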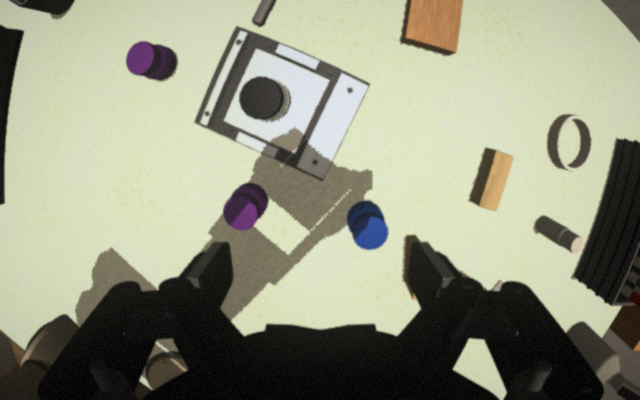

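The wrist view shows the jar lid at about (262,99), which agrees with the top-view estimate to 1–2 mm. Purple jars are at (140,55) and (245,205), the blue one at (368,225).

Emit:
move_arm:
  motion:
    - [[0.81,-0.56,0],[0,0,0],1]
    - [[0.81,-0.56,0.3],[0,0,0],1]
    - [[0.81,-0.56,0.5],[0,0,0],1]
    - [[0.81,-0.56,0.5],[0,0,0],1]
    - [[0.81,-0.56,0.5],[0,0,0],1]
    - [[0,0,0.8],[0,0,0],1]
    - [[0,0,0],[0,0,0],1]

```text
time_s: 2.72
position: [0.5514, 0.0029, 0.1752]
tool_rot: [[0.942, 0.335, -0.003], [0.335, -0.942, 0.004], [-0.002, -0.005, -1.0]]
ft_force: [-0.5, -0.5, -1.0]
grip_width: 0.0853
```

```bash
python3 - <<'E'
from h import *
d=cam("wrist"); cv2.imwrite("pics/w3.png",np.clip(d["img"]*1.4,0,255).astype(np.uint8)); np.save("w3.npy",d,allow_pickle=True)
print(proj(d,[0.5506,0.0043,0.093],True),proj(d,[0.5506,0.0043,0.033],True))
st()
E
```

```text
[319.61674481 203.45455323] [320.02148325 185.31355291]
2.77 [0.552  0.0027 0.1769] 
 [[ 9.423e-01  3.347e-01 -8.000e-04]
 [ 3.347e-01 -9.423e-01  3.400e-03]
 [ 4.000e-04 -3.400e-03 -1.000e+00]] [ 0.38 -0.08 -0.71] 0.0853
```

View pics/w3.png

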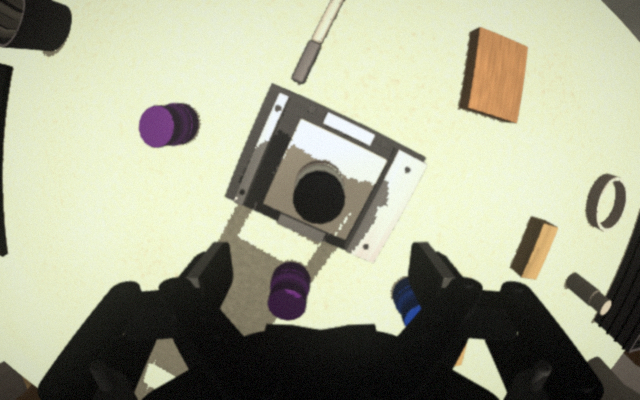

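```bash
python3 - <<'E'
from h import *
d=np.load("w3.npy",allow_pickle=True).item()
g=cv2.cvtColor(d["img"],cv2.COLOR_BGR2GRAY)
m=np.zeros_like(g); m[165:226,285:350]=(g[165:226,285:350]<32)*255
c=max(cv2.findContours(m,0,1)[0],key=cv2.contourArea); e=cv2.fitEllipse(c); print(e, hit(d,*e[0],0.093,True))
P=np.array([hit(d,*p[0],0.093,True)[:2] for p in c]); print(P.max(0)-P.min(0),(P.max(0)+P.min(0))/2)
E
```

```text
((318.45623779296875, 197.1214599609375), (48.8429069519043, 50.56209182739258), 1.7012712955474854) [0.55499983 0.00679617 0.093     ]
[0.03981493 0.03767704] [0.55466862 0.00641332]
```

Emit:
move_arm:
  motion:
    - [[0.12,-0.1,0.5],[0,0,0],1]
    - [[0,0,1],[0,0,0],1]
    - [[0,0,1],[0,0,0],1]
    - [[0,0,1],[0,0,0],1]
    - [[0,0,1],[0,0,0],1]
    - [[0,0,0.7],[0,0,0],1]
    - [[0,0,0.5],[0,0,0],1]
    - [[0,0,0.4],[0,0,0],1]
    - [[0,0,0],[0,0,0],1]

```text
time_s: 3.52
position: [0.5558, -0.0011, 0.0546]
tool_rot: [[0.945, 0.327, 0.011], [0.327, -0.945, -0.0], [0.01, 0.004, -1.0]]
ft_force: [-0.5, -0.2, 0.7]
grip_width: 0.0851
```

```bash
python3 - <<'E'
from h import *
d=cam("wrist"); cv2.imwrite("pics/w4.png",np.clip(d["img"]*1.4,0,255).astype(np.uint8)); st()
E
```

```text
3.57 [ 0.5562 -0.0011  0.0555] 
 [[ 9.451e-01  3.266e-01  1.230e-02]
 [ 3.267e-01 -9.451e-01 -4.000e-04]
 [ 1.150e-02  4.400e-03 -9.999e-01]] [0.1  0.04 0.02] 0.0856
```

View pics/w4.png

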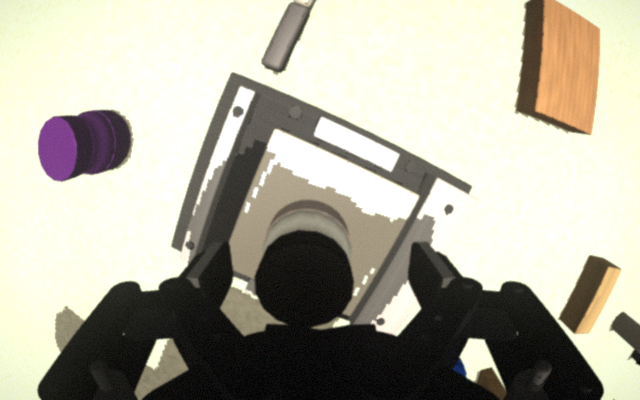

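```bash
cat >> h.py <<'E'
from scipy.spatial.transform import Rotation as Rn
def need(pos,yaw=None,n=1):
    """total shift/turn in units of the move, /n rows; yaw of tool x in deg, tool down"""
    s=st(); R=s["tool_rot"]
    if yaw is None: yaw=np.degrees(np.arctan2(R[1,0],R[0,0]))
    c,q=np.cos(np.radians(yaw)),np.sin(np.radians(yaw))
    T=np.array([[c,q,0],[q,-c,0],[0,0,-1.]])
    rv=Rn.from_matrix(R.T@T).as_rotvec(degrees=True)/120
    t=R.T@(np.array(pos)-s["position"])/0.02
    print("yaw",round(yaw,2),"shift/row",(t/n).round(3),"turn/row",(rv/n).round(4))
E
python3 -c "
from h import *
need([0.5535,0.0055,0.043],None)"
```

```text
3.57 [ 0.5562 -0.0011  0.0555] 
 [[ 9.451e-01  3.266e-01  1.230e-02]
 [ 3.267e-01 -9.451e-01 -4.000e-04]
 [ 1.150e-02  4.400e-03 -9.999e-01]] [0.1  0.04 0.02] 0.0856
yaw 19.07 shift/row [-0.026 -0.359  0.622] turn/row [ 0.0021 -0.0055 -0.    ]
```

Emit:
move_arm:
  motion:
    - [[-0.03,-0.36,0.3],[0.002,-0.0055,0],1]
    - [[0,0,0.32],[0,0,0],1]
    - [[0,0,0],[0,0,0],1]

```text
time_s: 3.82
position: [0.5542, 0.0054, 0.0442]
tool_rot: [[0.945, 0.326, 0.003], [0.326, -0.945, -0.001], [0.002, 0.002, -1.0]]
ft_force: [-0.4, -0.9, -0.1]
grip_width: 0.0855
```

```bash
python3 -c "
from h import *
need([0.5535,0.0055,0.043],None)"
```

```text
3.82 [0.5542 0.0054 0.0442] 
 [[ 0.9455  0.3257  0.003 ]
 [ 0.3257 -0.9455 -0.001 ]
 [ 0.0025  0.002  -1.    ]] [-0.43 -0.89 -0.12] 0.0855
yaw 19.01 shift/row [-0.03  -0.015  0.06 ] turn/row [ 0.0009 -0.0012 -0.    ]
```

Close gently.

Emit:
move_arm:
  motion:
    - [[0,0,0],[0,0,0],-1]
    - [[0,0,0],[0,0,0],-1]
    - [[0,0,0],[0,0,0],-1]
    - [[0,0,0],[0,0,0],-1]
    - [[0,0,0],[0,0,0],-1]
    - [[0,0,0],[0,0,0],-1]
    - [[0,0,0],[0,0,0],-1]
    - [[0,0,0],[0,0,0],-1]
  squeeze: 25

```text
time_s: 4.48
position: [0.5546, 0.0056, 0.0453]
tool_rot: [[0.945, 0.326, 0.005], [0.326, -0.945, -0.001], [0.004, 0.003, -1.0]]
ft_force: [-0.7, 0.2, -0.9]
grip_width: 0.0428
```

Emit:
move_arm:
  motion:
    - [[0,0,-0.5],[0,0,0],-1]
    - [[0,0,-1],[0,0,0],-1]
    - [[0,0,-1],[0,0,0],-1]
    - [[0,0,-1],[0,0,0],-1]
    - [[0,0,-1],[0,0,0],-1]
    - [[0,0,-0.5],[0,0,0],-1]
    - [[0,0,0],[0,0,0],-1]

```text
time_s: 5.07
position: [0.5535, 0.0058, 0.1528]
tool_rot: [[0.945, 0.326, 0.003], [0.326, -0.945, -0.001], [0.003, 0.002, -1.0]]
ft_force: [0.1, -0.7, -1.1]
grip_width: 0.0423
```

```bash
python3 - <<'E'
from h import *
need([0.39,0.14,0.140],None,11)
d=cam("side"); crop(d["img"],230,120,430,270,4,"s5.png")
E
```

```text
5.07 [0.5535 0.0058 0.1528] 
 [[ 0.9453  0.3262  0.0033]
 [ 0.3262 -0.9453 -0.0012]
 [ 0.0027  0.0022 -1.    ]] [ 0.1  -0.68 -1.12] 0.0423
yaw 19.04 shift/row [-0.504 -0.819  0.055] turn/row [ 0.0001 -0.0001 -0.    ]
```

View pics/s5.png

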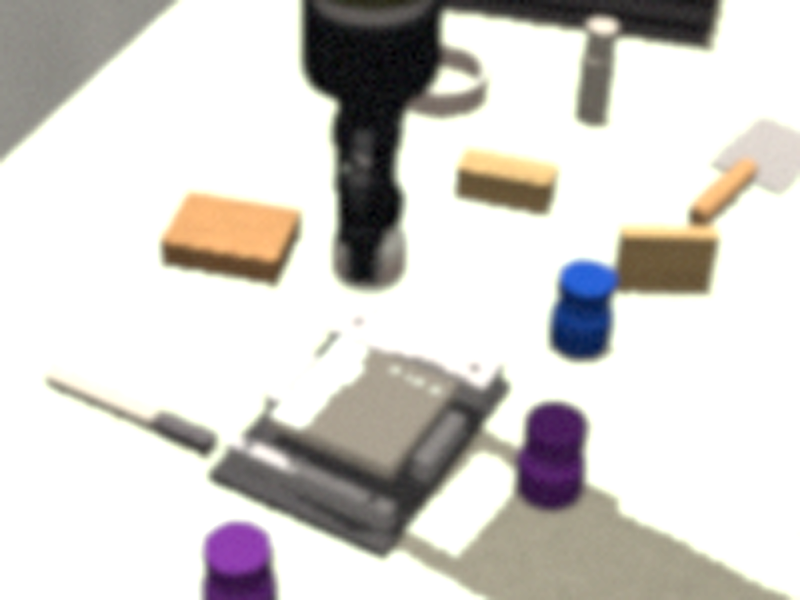

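The side view shows the jar gripped and upright at crop (368,270), well above the tile.

Emit:
move_arm:
  motion:
    - [[-0.5,-0.82,0.05],[0,0,0],-1]
    - [[-0.5,-0.82,0.05],[0,0,0],-1]
    - [[-0.5,-0.82,0.05],[0,0,0],-1]
    - [[-0.5,-0.82,0.05],[0,0,0],-1]
    - [[-0.5,-0.82,0.05],[0,0,0],-1]
    - [[-0.5,-0.82,0.05],[0,0,0],-1]
    - [[-0.5,-0.82,0.05],[0,0,0],-1]
    - [[-0.5,-0.82,0.05],[0,0,0],-1]
    - [[-0.5,-0.82,0.05],[0,0,0],-1]
    - [[-0.5,-0.82,0.05],[0,0,0],-1]
    - [[-0.5,-0.82,0.05],[0,0,0],-1]
    - [[0,0,0],[0,0,0],-1]

```text
time_s: 6.12
position: [0.3775, 0.1451, 0.1324]
tool_rot: [[0.946, 0.323, -0.014], [0.323, -0.946, -0.001], [-0.013, -0.004, -1.0]]
ft_force: [0.6, -0.3, -1.1]
grip_width: 0.0426
```

```bash
python3 - <<'E'
from h import *
need([0.39,0.14,0.0135],None,1)
d=cam("side"); crop(d["img"],200,150,440,330,3.3,"s6.png",1.3)
d=cam("top"); crop(d["img"],230,120,430,270,4,"t6.png")
E
```

```text
6.12 [0.3775 0.1451 0.1324] 
 [[ 9.463e-01  3.229e-01 -1.370e-02]
 [ 3.229e-01 -9.464e-01 -7.000e-04]
 [-1.320e-02 -3.700e-03 -9.999e-01]] [ 0.6  -0.31 -1.09] 0.0426
yaw 18.84 shift/row [0.59  0.467 5.938] turn/row [-0.0018  0.0063 -0.    ]
```

View pics/s6.png

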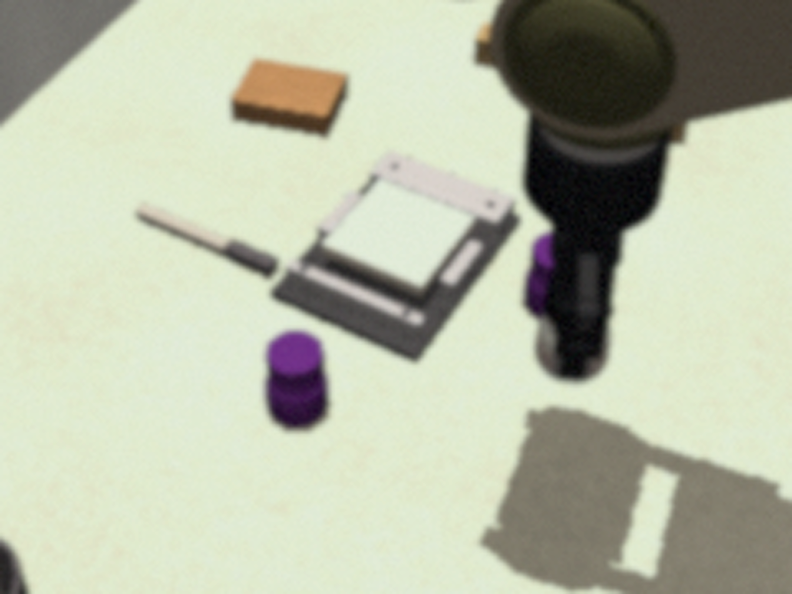

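View pics/t6.png

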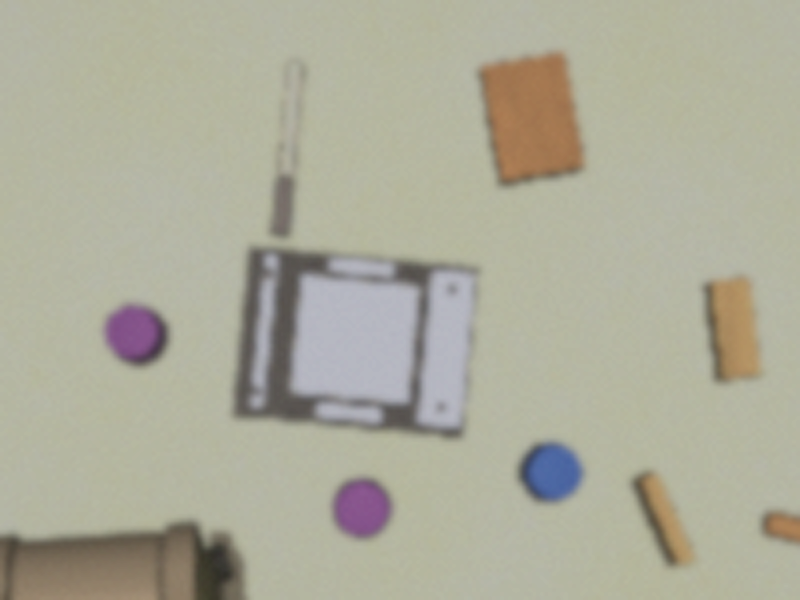

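Emit:
move_arm:
  motion:
    - [[0,0,0.5],[-0.002,0.006,0],-1]
    - [[0,0,1],[0,0,0],-1]
    - [[0,0,1],[0,0,0],-1]
    - [[0,0,1],[0,0,0],-1]
    - [[0,0,1],[0,0,0],-1]
    - [[0,0,0.4],[0,0,0],-1]
    - [[0,0,0.2],[0,0,0],-1]
    - [[0,0,0],[0,0,0],-1]

```text
time_s: 6.88
position: [0.388, 0.1401, 0.0259]
tool_rot: [[0.948, 0.318, 0.009], [0.318, -0.948, -0.002], [0.008, 0.004, -1.0]]
ft_force: [-0.4, -0.1, -0.8]
grip_width: 0.0429
```

```bash
python3 - <<'E'
from h import *
need([0.3775,0.145,0.0135],None,1)
E
```

```text
6.88 [0.388  0.1401 0.0259] 
 [[ 0.9481  0.3177  0.0095]
 [ 0.3178 -0.9482 -0.0015]
 [ 0.0085  0.0045 -1.    ]] [-0.4  -0.07 -0.84] 0.0429
yaw 18.53 shift/row [-0.424 -0.402  0.617] turn/row [ 0.0021 -0.0041 -0.    ]
```

Emit:
move_arm:
  motion:
    - [[0,0,0.25],[0.002,-0.004,0],-1]
    - [[0,0,0.2],[0,0,0],-1]
    - [[0,0,0.1],[0,0,0],-1]
    - [[0,0,0],[0,0,0],-1]

```text
time_s: 7.22
position: [0.3902, 0.1394, 0.015]
tool_rot: [[0.949, 0.317, 0.003], [0.317, -0.949, 0.0], [0.002, 0.001, -1.0]]
ft_force: [-1.4, 0.4, -0.4]
grip_width: 0.0423
```

Emit:
move_arm:
  motion:
    - [[0,0,0.07],[0,0,0],-1]
    - [[0,0,0.05],[0,0,0],-1]
    - [[0,0,0],[0,0,0],-1]

```text
time_s: 7.47
position: [0.3906, 0.1395, 0.013]
tool_rot: [[0.948, 0.317, 0.004], [0.317, -0.948, 0.0], [0.004, 0.001, -1.0]]
ft_force: [-0.1, 1.1, -0.9]
grip_width: 0.0424
```

Emit:
move_arm:
  motion:
    - [[0,0,0.06],[0,0,0],-1]
    - [[0,0,0.05],[0,0,0],-1]
    - [[0,0,0],[0,0,0],-1]

```text
time_s: 7.72
position: [0.3908, 0.1397, 0.0125]
tool_rot: [[0.948, 0.317, 0.007], [0.317, -0.948, 0.0], [0.006, 0.002, -1.0]]
ft_force: [0.6, -0.5, -0.7]
grip_width: 0.0429
```

Emit:
move_arm:
  motion:
    - [[0,0,0.1],[0,0,0],-1]
    - [[0,0,0.08],[0,0,0],-1]

```text
time_s: 7.88
position: [0.3914, 0.1398, 0.0115]
tool_rot: [[0.948, 0.318, 0.01], [0.318, -0.948, 0.0], [0.01, 0.003, -1.0]]
ft_force: [-8.0, -4.0, 32.3]
grip_width: 0.0428
```

Emit:
move_arm:
  motion:
    - [[0,0,-0.05],[0,0,0],-1]
    - [[0,0,0],[0,0,0],-1]

```text
time_s: 8.05
position: [0.3916, 0.1399, 0.0134]
tool_rot: [[0.948, 0.318, 0.012], [0.318, -0.948, 0.0], [0.012, 0.004, -1.0]]
ft_force: [-0.5, 0.9, -1.2]
grip_width: 0.0427
```

Emit:
move_arm:
  motion:
    - [[0,0,0],[0,0,0],-0.3]
    - [[0,0,0],[0,0,0],0.1]
    - [[0,0,0],[0,0,0],0.3]
    - [[0,0,0],[0,0,0],0.6]
    - [[0,0,0],[0,0,0],1]
    - [[0,0,0],[0,0,0],1]
    - [[0,0,0],[0,0,0],1]

```text
time_s: 8.63
position: [0.3916, 0.1399, 0.0126]
tool_rot: [[0.948, 0.318, 0.012], [0.318, -0.948, 0.0], [0.011, 0.003, -1.0]]
ft_force: [-0.1, 0.3, -0.4]
grip_width: 0.0854
```

Emit:
move_arm:
  motion:
    - [[0,0,-0.5],[0,0,0],1]
    - [[0,0,-1],[0,0,0],1]
    - [[0,0,-1],[0,0,0],1]
    - [[0,0,-1],[0,0,0],1]
    - [[0,0,-1],[0,0,0],1]
    - [[0,0,-1],[0,0,0],1]
    - [[0,0,-1],[0,0,0],1]
    - [[0,0,-0.5],[0,0,0],1]
    - [[0,0,0],[0,0,0],1]

```text
time_s: 9.38
position: [0.3888, 0.1397, 0.1583]
tool_rot: [[0.948, 0.318, 0.007], [0.318, -0.948, 0.0], [0.007, 0.002, -1.0]]
ft_force: [0.3, 0.3, 0.7]
grip_width: 0.0851
```

```bash
python3 - <<'E'
from h import *
need([0.42,-0.22,0.15],23,19)
d=cam("side"); crop(d["img"],200,150,440,330,3.3,"s7.png",1.3)
E
```

```text
9.38 [0.3888 0.1397 0.1583] 
 [[ 9.481e-01  3.178e-01  7.200e-03]
 [ 3.178e-01 -9.482e-01  1.000e-04]
 [ 6.900e-03  2.200e-03 -1.000e+00]] [0.29 0.28 0.67] 0.0851
yaw 23 shift/row [-0.223  0.924  0.022] turn/row [ 0.0001 -0.0002 -0.002 ]
```

View pics/s7.png

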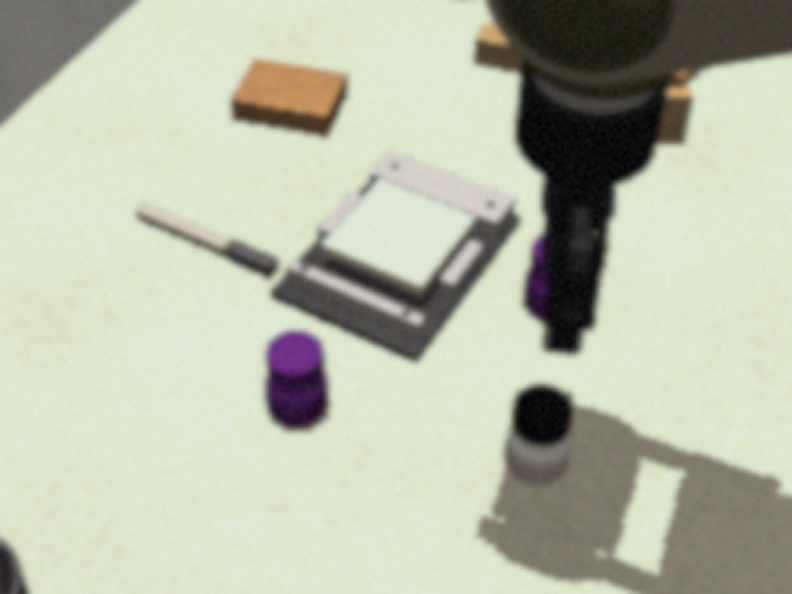

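The jar stands upright on the table at crop (540,435), clear of the holder. Next I move to the spacer.

Emit:
move_arm:
  motion:
    - [[-0.22,0.92,0],[0,0,-0.002],1]
    - [[-0.22,0.92,0],[0,0,-0.002],1]
    - [[-0.22,0.92,0],[0,0,-0.002],1]
    - [[-0.22,0.92,0],[0,0,-0.002],1]
    - [[-0.22,0.92,0],[0,0,-0.002],1]
    - [[-0.22,0.92,0],[0,0,-0.002],1]
    - [[-0.22,0.92,0],[0,0,-0.002],1]
    - [[-0.22,0.92,0],[0,0,-0.002],1]
    - [[-0.22,0.92,0],[0,0,-0.002],1]
    - [[-0.22,0.92,0],[0,0,-0.002],1]
    - [[-0.22,0.92,0],[0,0,-0.002],1]
    - [[-0.22,0.92,0],[0,0,-0.002],1]

```text
time_s: 10.43
position: [0.4089, -0.0921, 0.1441]
tool_rot: [[0.928, 0.372, -0.015], [0.372, -0.928, 0.007], [-0.011, -0.012, -1.0]]
ft_force: [1.3, 0.0, -0.3]
grip_width: 0.0855
```

```bash
python3 - <<'E'
from h import *
need([0.42,-0.225,0.15],23,7)
E
```

```text
10.43 [ 0.4089 -0.0921  0.1441] 
 [[ 0.9281  0.372  -0.0145]
 [ 0.3721 -0.9282  0.0071]
 [-0.0108 -0.012  -0.9999]] [ 1.33  0.03 -0.34] 0.0855
yaw 23 shift/row [-0.28  0.91 -0.05] turn/row [-0.0008  0.0007 -0.0014]
```

Emit:
move_arm:
  motion:
    - [[-0.27,0.9,-0.05],[-0.001,0.001,-0.0015],1]
    - [[-0.27,0.9,-0.05],[-0.001,0.001,-0.0015],1]
    - [[-0.27,0.9,-0.05],[-0.001,0.001,-0.0015],1]
    - [[-0.27,0.9,-0.05],[-0.001,0.001,-0.0015],1]
    - [[-0.27,0.9,-0.05],[-0.001,0.001,-0.0015],1]
    - [[-0.27,0.9,-0.05],[-0.001,0.001,-0.0015],1]
    - [[-0.2,0.7,0],[0,0,0],1]
    - [[0,0,0],[0,0,0],1]

```text
time_s: 11.1
position: [0.4187, -0.2265, 0.1389]
tool_rot: [[0.922, 0.387, -0.011], [0.387, -0.922, 0.01], [-0.006, -0.013, -1.0]]
ft_force: [0.2, -0.1, -0.9]
grip_width: 0.0854
```

```bash
python3 - <<'E'
from h import *
d=cam("wrist"); cv2.imwrite("pics/w8.png",np.clip(d["img"]*1.4,0,255).astype(np.uint8)); np.save("w8.npy",d,allow_pickle=True)
need([0.42,-0.225,0.15],23,1)
E
```

```text
11.15 [ 0.4183 -0.2252  0.1388] 
 [[ 0.9219  0.3872 -0.0115]
 [ 0.3873 -0.9219  0.0108]
 [-0.0064 -0.0144 -0.9999]] [ 0.12 -0.26  0.29] 0.0854
yaw 23 shift/row [ 0.076  0.016 -0.562] turn/row [-0.0069  0.003  -0.0018]
```

View pics/w8.png

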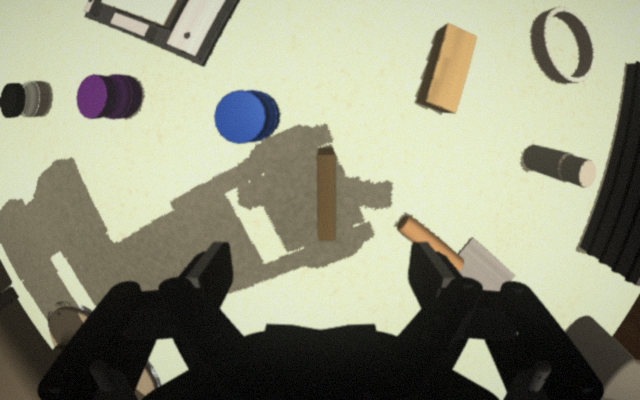

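The wrist view shows the spacer's top edge at (327,195), between the jaws. The spatula handle at (420,230) is right of it and the blue jar at (245,115) is ahead left.

```bash
python3 - <<'E'
from h import *
d=np.load("w8.npy",allow_pickle=True).item(); im=d["img"]
hsv=cv2.cvtColor(im,cv2.COLOR_BGR2HSV)
print(hsv[195,327],hsv[150,326],hsv[195,345])
m=cv2.inRange(hsv,(5,70,20),(25,255,255)); k=np.zeros_like(m); k[140:250,305:350]=m[140:250,305:350]
c=max(cv2.findContours(k,0,1)[0],key=cv2.contourArea); r=cv2.minAreaRect(c); print(r)
for z in (0.052,):
  P=np.array([hit(d,u,v,z,True)[:2] for u,v in cv2.boxPoints(r)]); print(P.round(4),P.mean(0),np.linalg.norm(P[1]-P[0]),np.linalg.norm(P[2]-P[1]))
# per row edges
for v in range(148,244,8):
    x=np.where(k[v])[0]
    if len(x): a=hit(d,x[0],v,.052,True);b=hit(d,x[-1]+1,v,.052,True); print(v,x[0],x[-1],((a+b)/2)[:2].round(4),np.linalg.norm(a-b).round(4))
print(proj(d,[.418,-.2252,.1388],True))
E
python3 - <<'E'
import sys; sys.path.insert(0,'.')
import cv2,numpy as np
i=cv2.imread('pics/w8.png')[130:250,270:400]; cv2.imwrite('pics/w8c.png',cv2.resize(i,None,fx=5,fy=5))
E
```

```text
[ 19 116  79] [ 20 104  49] [22 60 94]
((325.4999694824219, 193.99996948242188), (93.99998474121094, 18.999996185302734), 90.0)
[[ 0.4552 -0.2056]
 [ 0.4607 -0.2186]
 [ 0.3915 -0.2488]
 [ 0.3855 -0.2347]] [ 0.42326016 -0.22692686] 0.01411611420197575 0.07547660253507547
148 319 331 [ 0.4573 -0.2124] 0.0097
156 316 335 [ 0.4519 -0.2151] 0.0149
164 317 335 [ 0.4464 -0.2178] 0.0143
172 317 335 [ 0.4408 -0.2202] 0.0143
180 316 335 [ 0.435  -0.2223] 0.0152
188 317 335 [ 0.4293 -0.2251] 0.0145
196 317 335 [ 0.4235 -0.2276] 0.0146
204 317 335 [ 0.4176 -0.2301] 0.0147
212 317 335 [ 0.4116 -0.2327] 0.0148
220 317 335 [ 0.4055 -0.2353] 0.015
228 318 335 [ 0.3994 -0.2384] 0.0143
236 318 335 [ 0.3931 -0.2411] 0.0144
[318.89434521 249.44750673]
```

View pics/w8c.png

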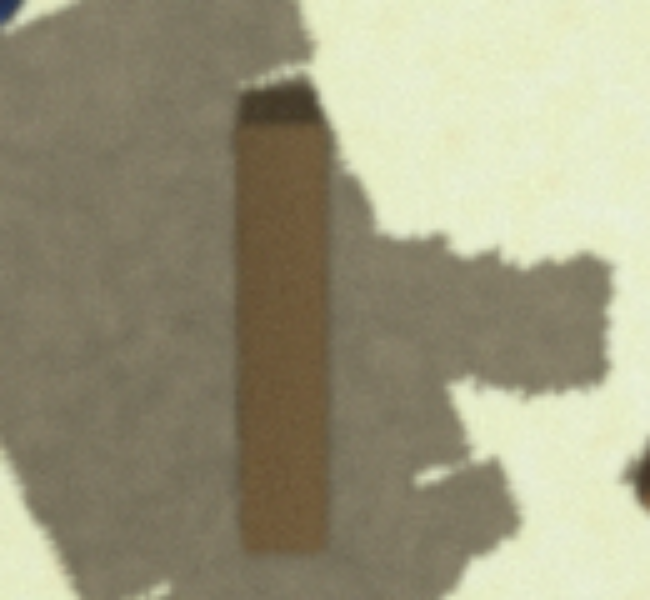

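```bash
python3 -c "
from h import *
need([0.4213,-0.228,0.06],23.7,5)"
```

```text
11.15 [ 0.4183 -0.2252  0.1388] 
 [[ 0.9219  0.3872 -0.0115]
 [ 0.3873 -0.9219  0.0108]
 [-0.0064 -0.0144 -0.9999]] [ 0.12 -0.26  0.29] 0.0854
yaw 23.7 shift/row [0.021 0.049 0.787] turn/row [-0.0014  0.0006 -0.0015]
```

Emit:
move_arm:
  motion:
    - [[0.02,0.05,0.6],[-0.0015,0.0005,-0.0015],1]
    - [[0.02,0.05,0.7],[-0.0015,0.0005,-0.0015],1]
    - [[0.02,0.05,0.7],[-0.0015,0.0005,-0.0015],1]
    - [[0.02,0.05,0.7],[-0.0015,0.0005,-0.0015],1]
    - [[0.02,0.05,0.6],[-0.0015,0.0005,-0.0015],1]
    - [[0,0,0],[0,0,0],1]

```text
time_s: 11.65
position: [0.4205, -0.223, 0.068]
tool_rot: [[0.915, 0.404, -0.003], [0.404, -0.915, 0.002], [-0.002, -0.003, -1.0]]
ft_force: [-1.0, 0.2, -0.1]
grip_width: 0.0855
```

```bash
python3 - <<'E'
from h import *
need([0.4213,-0.228,0.0295],23.7,1)
d=cam("wrist"); cv2.imwrite("pics/w9.png",np.clip(d["img"]*1.4,0,255).astype(np.uint8))
E
```

```text
11.65 [ 0.4205 -0.223   0.068 ] 
 [[ 0.9148  0.4039 -0.0033]
 [ 0.4039 -0.9148  0.0023]
 [-0.0021 -0.0034 -1.    ]] [-1.03  0.2  -0.13] 0.0855
yaw 23.7 shift/row [-0.06   0.254  1.924] turn/row [-0.0016  0.001   0.001 ]
```

View pics/w9.png

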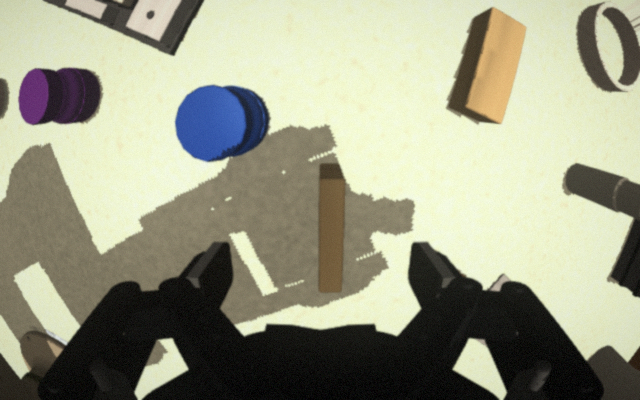

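Emit:
move_arm:
  motion:
    - [[-0.06,0.25,0.4],[-0.0015,0.001,0.001],1]
    - [[0,0,0.6],[0,0,0],1]
    - [[0,0,0.5],[0,0,0],1]
    - [[0,0,0.3],[0,0,0],1]
    - [[0,0,0],[0,0,0],1]

```text
time_s: 12.12
position: [0.4231, -0.2285, 0.0331]
tool_rot: [[0.915, 0.403, 0.004], [0.403, -0.915, -0.004], [0.003, 0.005, -1.0]]
ft_force: [0.5, 0.5, 0.4]
grip_width: 0.0857
```

```bash
python3 - <<'E'
from h import *
need([0.4213,-0.228,0.0295],23.7,1)
E
```

```text
12.12 [ 0.4231 -0.2285  0.0331] 
 [[ 0.9153  0.4028  0.0045]
 [ 0.4028 -0.9153 -0.0035]
 [ 0.0027  0.005  -1.    ]] [0.47 0.55 0.36] 0.0857
yaw 23.7 shift/row [-0.072 -0.057  0.178] turn/row [ 0.0024 -0.0013  0.0004]
```

Emit:
move_arm:
  motion:
    - [[-0.07,-0.05,0.2],[0.0025,-0.0015,0],1]
    - [[0,0,0.05],[0,0,0],1]
    - [[0,0,0],[0,0,0],0]
    - [[0,0,0],[0,0,0],-1]
    - [[0,0,0],[0,0,0],-1]
    - [[0,0,0],[0,0,0],-1]
    - [[0,0,0],[0,0,0],-1]
    - [[0,0,0],[0,0,0],-1]
    - [[0,0,0],[0,0,0],-1]
    - [[0,0,0],[0,0,0],-1]
    - [[0,0,0],[0,0,0],-1]
    - [[0,0,0],[0,0,0],-1]
  squeeze: 40

```text
time_s: 13.12
position: [0.4222, -0.2289, 0.0299]
tool_rot: [[0.915, 0.403, 0.002], [0.403, -0.915, -0.003], [0.001, 0.003, -1.0]]
ft_force: [0.2, 0.1, -0.8]
grip_width: 0.0134
```

```bash
python3 - <<'E'
from h import *
st()
d=cam("wrist"); cv2.imwrite("pics/w10.png",np.clip(d["img"]*1.4,0,255).astype(np.uint8))
E
```

```text
13.12 [ 0.4222 -0.2289  0.0299] 
 [[ 0.9153  0.4028  0.0022]
 [ 0.4028 -0.9153 -0.0025]
 [ 0.001   0.0032 -1.    ]] [ 0.16  0.14 -0.76] 0.0134
```

View pics/w10.png

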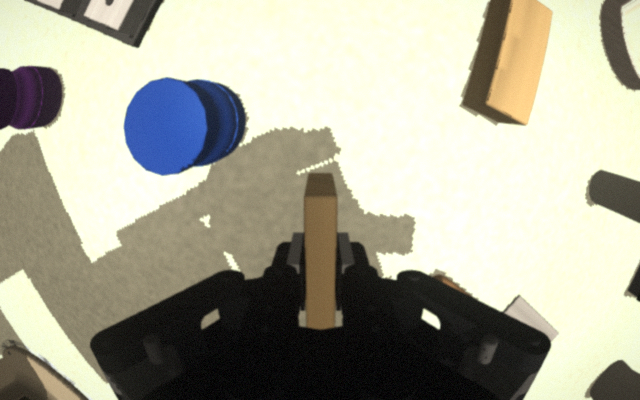

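Emit:
move_arm:
  motion:
    - [[0,0,-0.4],[0,0,0],-1]
    - [[0,0,-0.8],[0,0,0],-1]
    - [[0,0,-1],[0,0,0],-1]
    - [[0,0,-1],[0,0,0],-1]
    - [[0,0,-1],[0,0,0],-1]
    - [[0,0,-0.8],[0,0,0],-1]
    - [[0,0,0],[0,0,0],-1]

```text
time_s: 13.75
position: [0.4213, -0.228, 0.1364]
tool_rot: [[0.915, 0.403, 0.0], [0.403, -0.915, -0.001], [-0.0, 0.001, -1.0]]
ft_force: [0.0, -0.5, 0.1]
grip_width: 0.0131
```

```bash
python3 - <<'E'
from h import *
d=cam("top"); np.save("t11.npy",d,allow_pickle=True); crop(d["img"],270,170,370,245,8,"t11.png")
d=cam("side"); np.save("s11.npy",d,allow_pickle=True); crop(d["img"],270,180,370,255,8,"s11.png",1.3)
st()
E
```

```text
13.85 [ 0.4204 -0.2273  0.1337] 
 [[ 0.9153  0.4027 -0.003 ]
 [ 0.4027 -0.9153  0.0023]
 [-0.0018 -0.0033 -1.    ]] [ 0.25  0.48 -1.38] 0.0132
```

View pics/t11.png

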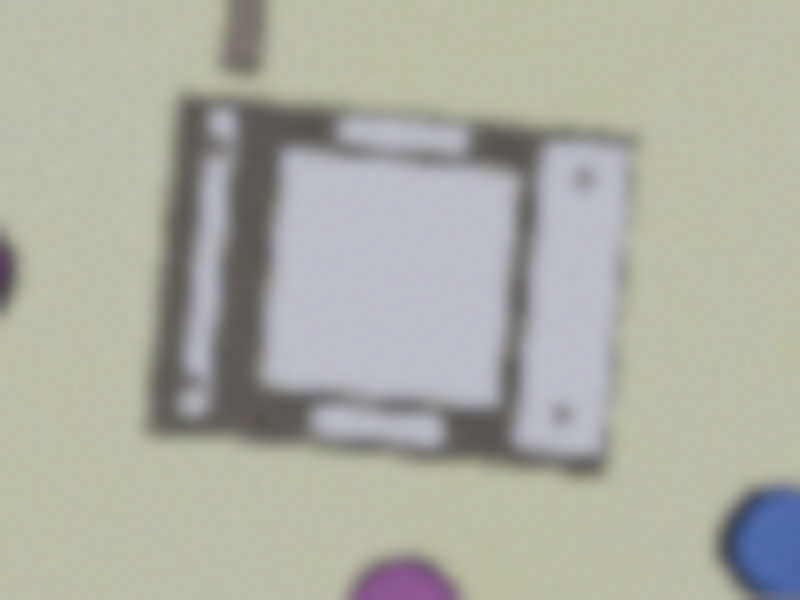

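View pics/s11.png

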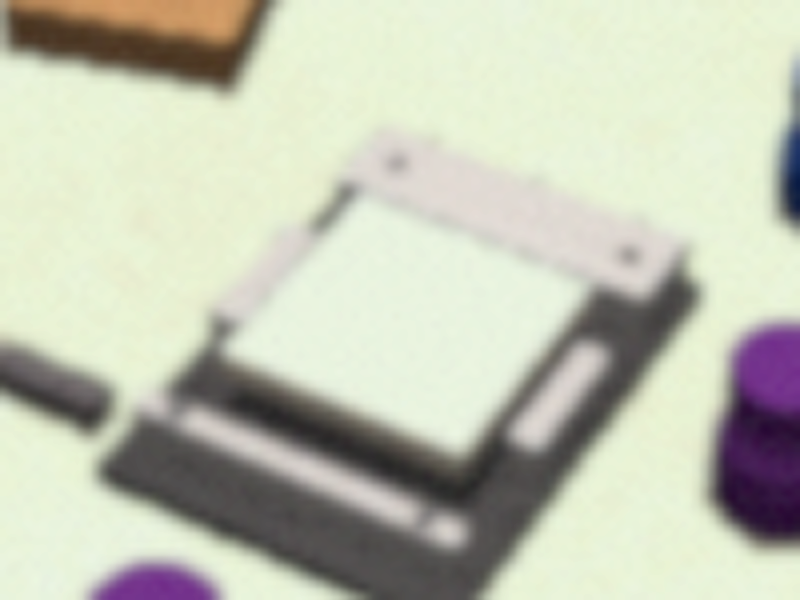

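The top view shows the clear wide gap at crop x≈245 between the thin rail (205) and the tile (270–510). The tile is empty.

```bash
python3 - <<'E'
from h import *
def quad(d,box,mask,z,nm):
    k=np.zeros_like(mask); x0,y0,x1,y1=box; k[y0:y1,x0:x1]=mask[y0:y1,x0:x1]
    c=max(cv2.findContours(k,0,1)[0],key=cv2.contourArea); r=cv2.minAreaRect(c); b=cv2.boxPoints(r)
    mo=cv2.moments(c); ce=(mo["m10"]/mo["m00"],mo["m01"]/mo["m00"])
    P=np.array([hit(d,u,v,z)[:2] for u,v in b])
    print(nm,"ctr",P.mean(0).round(4),"mom",hit(d,*ce,z)[:2].round(4),[np.linalg.norm(P[i+1]-P[i]).round(4) for i in (0,1)],[np.degrees(np.arctan2(*(P[i+1]-P[i])[::-1])).round(1) for i in (0,1)])
d=np.load("t11.npy",allow_pickle=True).item(); im=d["img"]
hsv=cv2.cvtColor(im,cv2.COLOR_BGR2HSV); b=im[:,:,0].astype(int); r=im[:,:,2].astype(int)
print(im[205,320],im[205,275],im[205,302])
m=((b>105)&(b>r-3)).astype(np.uint8)*255
cv2.imwrite("pics/m.png",cv2.resize(m[170:245,270:370],None,fx=8,fy=8))
quad(d,(301,185,336,222),m,0.033,"tile")
quad(d,(290,180,301,224),m,0.026,"thin")
quad(d,(333,180,352,230),m,0.026,"thick")
E
```

```text
[125 119 118] [106 118 118] [64 67 69]
tile ctr [5.548e-01 3.000e-04] mom [5.548e-01 4.000e-04] [np.float64(0.0859), np.float64(0.0862)] [np.float64(-5.6), np.float64(-95.8)]
thin ctr [0.5606 0.0689] mom [0.5591 0.0691] [np.float64(0.0761), np.float64(0.006)] [np.float64(-5.6), np.float64(-95.8)]
thick ctr [ 0.5482 -0.0699] mom [ 0.5482 -0.0691] [np.float64(0.1139), np.float64(0.0325)] [np.float64(-5.9), np.float64(-95.8)]
```

View pics/m.png

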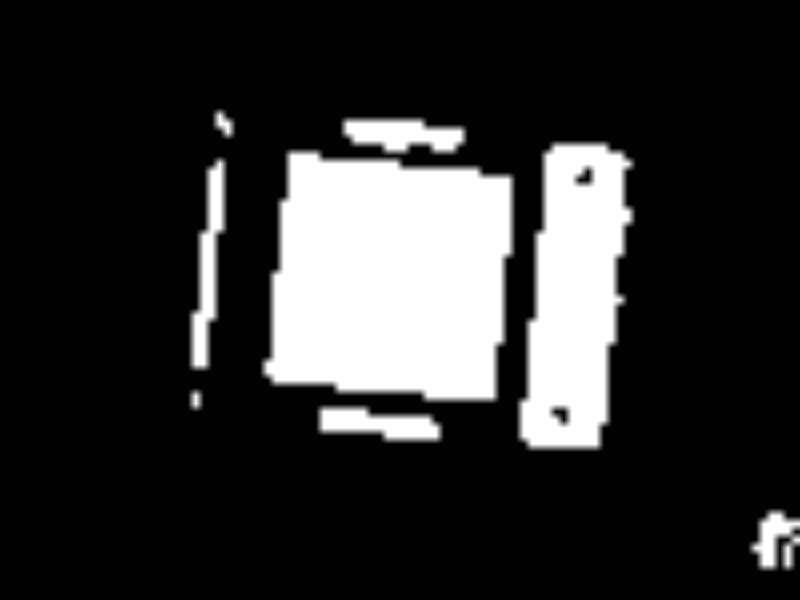

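```bash
python3 -c "
from h import *
need([0.560,0.0545,0.135],-5.7,22)"
```

```text
13.85 [ 0.4204 -0.2273  0.1337] 
 [[ 0.9153  0.4027 -0.003 ]
 [ 0.4027 -0.9153  0.0023]
 [-0.0018 -0.0033 -1.    ]] [ 0.25  0.48 -1.38] 0.0132
yaw -5.7 shift/row [ 0.548 -0.459 -0.003] turn/row [-0.0001  0.0001  0.0112]
```

Emit:
move_arm:
  motion:
    - [[0,0,-0.1],[0,0,0.041],-1]
    - [[0,0,0],[0,0,0.041],-1]
    - [[0,0,0],[0,0,0.041],-1]
    - [[0,0,0],[0,0,0.041],-1]
    - [[0,0,0],[0,0,0.041],-1]
    - [[0,0,0],[0,0,0.041],-1]
    - [[0,0,0],[0,0,0],-1]

```text
time_s: 14.43
position: [0.4171, -0.2244, 0.1277]
tool_rot: [[0.992, -0.125, -0.015], [-0.125, -0.992, 0.013], [-0.016, -0.011, -1.0]]
ft_force: [-0.6, -0.1, -0.2]
grip_width: 0.0134
```

```bash
python3 -c "
from h import *
need([0.560,0.0545,0.135],-5.7,17)"
```

```text
14.43 [ 0.4171 -0.2244  0.1277] 
 [[ 0.992  -0.1252 -0.0147]
 [-0.125  -0.9921  0.0131]
 [-0.0162 -0.0111 -0.9998]] [-0.64 -0.08 -0.19] 0.0134
yaw -5.7 shift/row [ 0.314 -0.867 -0.017] turn/row [-0.0003  0.0005 -0.0007]
```

Emit:
move_arm:
  motion:
    - [[0.31,-0.86,-0.05],[-0.001,0.001,-0.0007],-1]
    - [[0.31,-0.86,-0.05],[-0.001,0.001,-0.0007],-1]
    - [[0.31,-0.86,-0.05],[-0.001,0.001,-0.0007],-1]
    - [[0.31,-0.86,-0.05],[-0.001,0.001,-0.0007],-1]
    - [[0.31,-0.86,-0.05],[-0.001,0.001,-0.0007],-1]
    - [[0.31,-0.86,-0.05],[-0.001,0.001,-0.0007],-1]
    - [[0.31,-0.86,-0.05],[0,0,-0.0007],-1]
    - [[0.31,-0.86,-0.05],[0,0,-0.0007],-1]
    - [[0.31,-0.86,-0.05],[0,0,-0.0007],-1]
    - [[0.31,-0.86,-0.05],[0,0,-0.0007],-1]
    - [[0.31,-0.86,-0.05],[0,0,-0.0007],-1]
    - [[0.31,-0.86,-0.05],[0,0,-0.0007],-1]

```text
time_s: 15.43
position: [0.5107, -0.0184, 0.1283]
tool_rot: [[0.997, -0.078, -0.024], [-0.078, -0.997, 0.009], [-0.024, -0.007, -1.0]]
ft_force: [-0.3, -0.2, 0.1]
grip_width: 0.013
```

```bash
python3 -c "
from h import *
need([0.560,0.0545,0.12],-5.7,4)"
```

```text
15.43 [ 0.5107 -0.0184  0.1283] 
 [[ 0.9967 -0.0779 -0.0237]
 [-0.0777 -0.9969  0.0087]
 [-0.0243 -0.0068 -0.9997]] [-0.31 -0.15  0.06] 0.013
yaw -5.7 shift/row [ 0.546 -0.955  0.097] turn/row [-0.0008  0.0029  0.0026]
```

Emit:
move_arm:
  motion:
    - [[0.54,-0.95,0.05],[-0.001,0.003,0.0026],-1]
    - [[0.54,-0.95,0.05],[-0.001,0.003,0.0026],-1]
    - [[0.5,-0.95,0.05],[-0.001,0.003,0.0026],-1]
    - [[0.5,-0.9,0.05],[-0.001,0.003,0.0026],-1]
    - [[0,0,0],[0,0,0],-1]

```text
time_s: 15.85
position: [0.5587, 0.0596, 0.1185]
tool_rot: [[0.997, -0.083, -0.007], [-0.083, -0.997, -0.0], [-0.007, 0.001, -1.0]]
ft_force: [-0.6, 0.8, -0.1]
grip_width: 0.0134
```

```bash
python3 - <<'E'
from h import *
need([0.560,0.0545,0.10],-5.7,1)
d=cam("wrist"); cv2.imwrite("pics/w12.png",np.clip(d["img"]*1.4,0,255).astype(np.uint8)); np.save("w12.npy",d,allow_pickle=True)
need([0.560,0.0545,0.10],-5.7,1)
E
```

```text
15.85 [0.5587 0.0596 0.1185] 
 [[ 9.965e-01 -8.330e-02 -6.600e-03]
 [-8.330e-02 -9.965e-01 -2.000e-04]
 [-6.600e-03  8.000e-04 -1.000e+00]] [-0.63  0.8  -0.06] 0.0134
yaw -5.7 shift/row [0.093 0.246 0.923] turn/row [0.0004 0.0031 0.0077]
15.9 [0.5578 0.0584 0.1183] 
 [[ 9.965e-01 -8.340e-02 -8.000e-03]
 [-8.340e-02 -9.965e-01 -6.000e-04]
 [-7.900e-03  1.300e-03 -1.000e+00]] [ 0.06 -0.13 -1.26] 0.0133
yaw -5.7 shift/row [0.132 0.185 0.914] turn/row [0.0007 0.0038 0.0076]
```

View pics/w12.png

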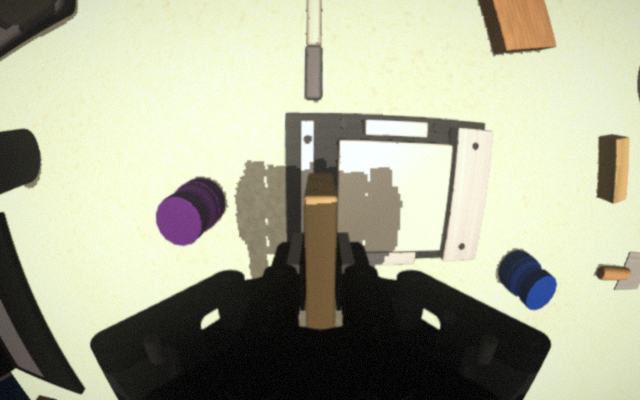

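The wrist view has the held spacer at (320,260), pointing at the gap. The thin rail is at (307,140) and the tile's left edge at (339,150).

```bash
python3 - <<'E'
from h import *
d=np.load("w12.npy",allow_pickle=True).item(); im=d["img"]
g=cv2.cvtColor(im,cv2.COLOR_BGR2GRAY)
n=np.array([np.sin(np.radians(5.7)),np.cos(np.radians(5.7))]); x=np.array([n[1],-n[0]]); C=np.array([0.5548,0.0003])
def loc(u,v,z): p=hit(d,u,v,z,True)[:2]-C; return round(float(p@x)*1e3,1),round(float(p@n)*1e3,1)
for v in (126,134,146,152,158,164):
    row=g[v,280:460].astype(int); th=np.where(np.abs(np.diff((row>90).astype(int)))==1)[0]+281; print(v,th,[ (u,loc(u,v,0.033)[1],loc(u,v,0.026)[1]) for u in th])
# tile corners / thick
for v in (170,200,230): 
    row=g[v,400:500].astype(int); th=np.where(np.abs(np.diff((row>90).astype(int)))==1)[0]+401; print(v,[ (u,loc(u,v,0.033)[1],loc(u,v,0.026)[1]) for u in th])
i=cv2.resize(np.clip(im*1.4,0,255).astype(np.uint8)[100:280,270:400],None,fx=4,fy=4); cv2.imwrite("pics/w12c.png",i[:600])
E
```

```text
126 [286 301 315 365 428] [(np.int64(286), 86.1, 86.9), (np.int64(301), 75.1, 75.5), (np.int64(315), 64.8, 64.9), (np.int64(365), 28.1, 27.1), (np.int64(428), -20.9, -23.5)]
134 [286 301 314 366 428 458] [(np.int64(286), 86.1, 86.9), (np.int64(301), 75.0, 75.5), (np.int64(314), 65.5, 65.6), (np.int64(366), 27.1, 26.1), (np.int64(428), -21.3, -23.9), (np.int64(458), -47.0, -50.4)]
146 [286 301 314 339 453 457] [(np.int64(286), 86.1, 86.9), (np.int64(301), 75.0, 75.4), (np.int64(314), 65.4, 65.5), (np.int64(339), 46.9, 46.5), (np.int64(453), -43.4, -46.6), (np.int64(457), -47.0, -50.3)]
152 [286 301 314 339 453 456] [(np.int64(286), 86.1, 86.9), (np.int64(301), 74.9, 75.3), (np.int64(314), 65.3, 65.4), (np.int64(339), 46.8, 46.3), (np.int64(453), -43.8, -47.1), (np.int64(456), -46.5, -49.8)]
158 [286 301 314 339 452 456] [(np.int64(286), 86.1, 86.9), (np.int64(301), 74.9, 75.3), (np.int64(314), 65.2, 65.4), (np.int64(339), 46.7, 46.2), (np.int64(452), -43.4, -46.6), (np.int64(456), -47.0, -50.3)]
164 [286 301 312 338 452 455] [(np.int64(286), 86.1, 86.9), (np.int64(301), 74.9, 75.3), (np.int64(312), 66.7, 66.8), (np.int64(338), 47.3, 46.8), (np.int64(452), -43.9, -47.2), (np.int64(455), -46.6, -49.9)]
170 [(np.int64(451), -43.6, -46.8), (np.int64(455), -47.2, -50.5)]
200 [(np.int64(448), -44.0, -47.2), (np.int64(451), -46.7, -50.0)]
230 [(np.int64(444), -44.2, -47.4), (np.int64(447), -47.0, -50.3)]
```

View pics/w12c.png

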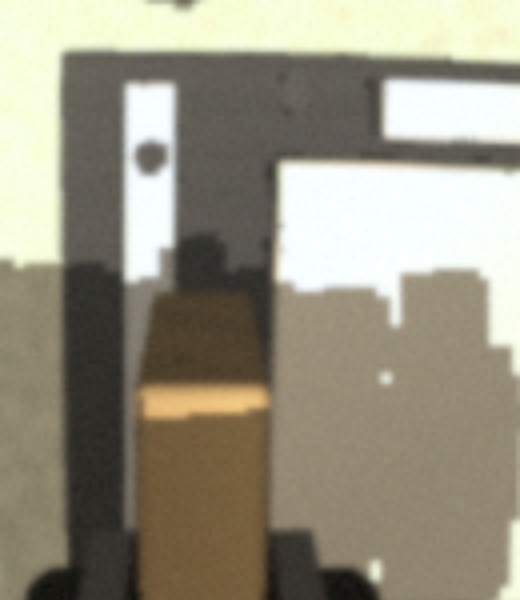

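```bash
python3 - <<'E'
from h import *
d=np.load("w12.npy",allow_pickle=True).item()
n=np.array([np.sin(np.radians(5.7)),np.cos(np.radians(5.7))]); x=np.array([n[1],-n[0]]); C=np.array([0.5548,0.0003])
def loc(u,v,z): p=hit(d,u,v,z,True)[:2]-C; return round(float(p@x)*1e3,1),round(float(p@n)*1e3,1)
for t,z in ((0.1184-.0299,"bot"),):
  for u,v in ((308.75,173),(332.3,173)): print(loc(u,v,t))
for u,v in ((304.5,197),(337.2,197)): print("top",loc(u,v,0.1184-.0299+.052))
for P in ((.5587,.0596),(.5578,.0584)): p=np.array(P)-C; print("tcp",p@x*1e3,p@n*1e3, "tool x dir yaw -4.8: at +35:", p@n*1e3+35*np.sin(np.radians(0.9)))
E
```

```text
(30.7, 67.2)
(30.9, 53.8)
top (31.2, 67.0)
top (31.4, 53.8)
tcp -2.008944436948996 59.39414232270091 tool x dir yaw -4.8: at +35: 59.94389842861463
tcp -2.7853107502217447 58.11068786397817 tool x dir yaw -4.8: at +35: 58.660443969891894
```

```bash
python3 -c "
from h import *
need([0.560,0.0548,0.078],-5.7,4)"
```

```text
15.9 [0.5578 0.0584 0.1183] 
 [[ 9.965e-01 -8.340e-02 -8.000e-03]
 [-8.340e-02 -9.965e-01 -6.000e-04]
 [-7.900e-03  1.300e-03 -1.000e+00]] [ 0.06 -0.13 -1.26] 0.0133
yaw -5.7 shift/row [0.035 0.042 0.504] turn/row [0.0002 0.0009 0.0019]
```

Emit:
move_arm:
  motion:
    - [[0.03,0.04,0.4],[0,0.001,0.002],-1]
    - [[0.03,0.04,0.5],[0,0.001,0.002],-1]
    - [[0.03,0.04,0.5],[0,0.001,0.002],-1]
    - [[0.03,0.04,0.4],[0,0.001,0.002],-1]
    - [[0,0,0],[0,0,0],-1]
    - [[0,0,0],[0,0,0],-1]

```text
time_s: 16.4
position: [0.5565, 0.051, 0.0765]
tool_rot: [[0.995, -0.098, -0.006], [-0.098, -0.995, -0.001], [-0.006, 0.002, -1.0]]
ft_force: [0.4, 0.5, -0.2]
grip_width: 0.0131
```

```bash
python3 -c "
from h import *
need([0.560,0.0548,0.073],-5.7,1)"
```

```text
16.4 [0.5565 0.051  0.0765] 
 [[ 0.9952 -0.0977 -0.0059]
 [-0.0977 -0.9952 -0.0015]
 [-0.0057  0.002  -1.    ]] [ 0.41  0.54 -0.23] 0.0131
yaw -5.7 shift/row [ 0.158 -0.208  0.174] turn/row [0.001  0.0027 0.0008]
```

Emit:
move_arm:
  motion:
    - [[0.15,-0.2,0.1],[0.001,0.0025,0.001],-1]
    - [[0,0,0],[0,0,0],-1]
    - [[0,0,0],[0,0,0],-1]

```text
time_s: 16.65
position: [0.5602, 0.0541, 0.0747]
tool_rot: [[0.995, -0.1, 0.001], [-0.1, -0.995, 0.0], [0.001, -0.0, -1.0]]
ft_force: [-1.0, 0.8, -1.1]
grip_width: 0.0129
```

```bash
python3 - <<'E'
from h import *
need([0.560,0.0548,0.07],-5.7,1)
d=cam("wrist"); np.save("w13.npy",d,allow_pickle=True)
need([0.560,0.0548,0.07],-5.7,1)
i=cv2.resize(np.clip(d["img"]*1.4,0,255).astype(np.uint8)[70:270,270:410],None,fx=4,fy=4,interpolation=cv2.INTER_CUBIC); cv2.imwrite("pics/w13c.png",i[:600])
E
```

```text
16.65 [0.5602 0.0541 0.0747] 
 [[ 9.949e-01 -1.005e-01  6.000e-04]
 [-1.005e-01 -9.949e-01  2.000e-04]
 [ 6.000e-04 -2.000e-04 -1.000e+00]] [-0.96  0.77 -1.06] 0.0129
yaw -5.7 shift/row [-0.014 -0.032  0.237] turn/row [-0.0001 -0.0003 -0.0005]
16.7 [0.5602 0.0542 0.0748] 
 [[ 9.949e-01 -1.005e-01  8.000e-04]
 [-1.005e-01 -9.949e-01  2.000e-04]
 [ 8.000e-04 -3.000e-04 -1.000e+00]] [-0.55  0.72 -0.35] 0.0133
yaw -5.7 shift/row [-0.016 -0.03   0.241] turn/row [-0.0001 -0.0004 -0.0006]
```

View pics/w13c.png

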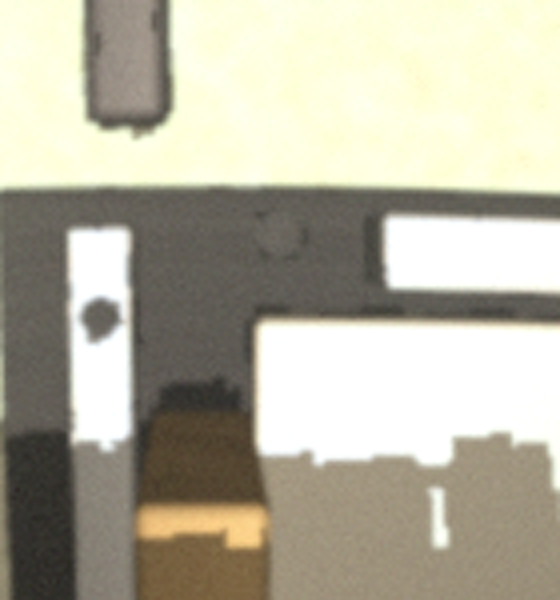

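```bash
python3 - <<'E'
from h import *
d=np.load("w13.npy",allow_pickle=True).item()
n=np.array([np.sin(np.radians(5.7)),np.cos(np.radians(5.7))]); x=np.array([n[1],-n[0]]); C=np.array([0.5548,0.0003])
def loc(u,v,z): p=hit(d,270+u/4,70+v/4,z,True)[:2]-C; return round(float(p@x)*1e3,1),round(float(p@n)*1e3,1)
print("spacer bot",loc(151,412,.0449),loc(247,412,.0449))
print("spacer top",loc(136,507,.0969),loc(268,507,.0969))
print("rail inner",loc(132,300,.026),loc(133,420,.026),"tile",loc(254,330,.033),loc(254,430,.033))
print("rail outer",loc(68,240,.026),loc(72,430,.026))
E
```

```text
spacer bot (33.1, 61.9) (33.1, 48.3)
spacer top (33.2, 61.4) (33.2, 48.0)
rail inner (47.2, 65.5) (28.2, 65.6) tile (43.3, 46.9) (28.0, 46.7)
rail outer (56.7, 75.4) (26.6, 75.3)
```

Emit:
move_arm:
  motion:
    - [[0,-0.06,0.15],[0,0,-0.0005],-1]
    - [[0,-0.01,0.15],[0,0,0],-1]
    - [[0,0,0],[0,0,0],-1]
    - [[0,0,0],[0,0,0],-1]

```text
time_s: 17.03
position: [0.5607, 0.0559, 0.069]
tool_rot: [[0.995, -0.099, 0.002], [-0.099, -0.995, 0.0], [0.002, -0.0, -1.0]]
ft_force: [0.2, 0.3, -0.4]
grip_width: 0.0136
```

```bash
python3 -c "
from h import *
need([0.560,0.0553,0.058],-5.7,1)"
```

```text
17.03 [0.5607 0.0559 0.069 ] 
 [[ 9.951e-01 -9.860e-02  2.400e-03]
 [-9.860e-02 -9.951e-01  0.000e+00]
 [ 2.400e-03 -2.000e-04 -1.000e+00]] [ 0.18  0.31 -0.41] 0.0136
yaw -5.7 shift/row [-0.034  0.036  0.549] turn/row [-0.0001 -0.0011  0.0004]
```

Emit:
move_arm:
  motion:
    - [[-0.03,0.03,0.2],[0,-0.001,0],-1]
    - [[0,0,0.2],[0,0,0],-1]
    - [[0,0,0],[0,0,0],-1]
    - [[0,0,0],[0,0,0],-1]

```text
time_s: 17.37
position: [0.5599, 0.0554, 0.06]
tool_rot: [[0.995, -0.098, -0.0], [-0.098, -0.995, 0.0], [-0.0, -0.0, -1.0]]
ft_force: [0.5, 0.3, -0.7]
grip_width: 0.0132
```

```bash
python3 - <<'E'
from h import *
need([0.560,0.0553,0.050],-5.7,1)
d=cam("wrist"); np.save("w14.npy",d,allow_pickle=True)
i=cv2.resize(np.clip(d["img"]*1.4,0,255).astype(np.uint8)[70:270,270:410],None,fx=4,fy=4,interpolation=cv2.INTER_CUBIC); cv2.imwrite("pics/w14c.png",i[:600])
E
```

```text
17.37 [0.5599 0.0554 0.06  ] 
 [[ 9.951e-01 -9.840e-02 -1.000e-04]
 [-9.840e-02 -9.951e-01  2.000e-04]
 [-1.000e-04 -2.000e-04 -1.000e+00]] [ 0.54  0.3  -0.72] 0.0132
yaw -5.7 shift/row [0.004 0.004 0.502] turn/row [-0.0001  0.0001  0.0004]
```

View pics/w14c.png

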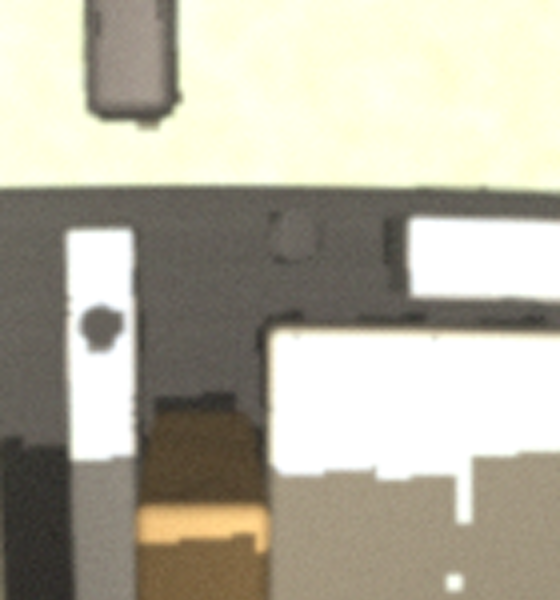

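Spacer centred within about 0.5 mm in the gap (spacer 150–247, gap 136–268 in the crop). Continuing down.

Emit:
move_arm:
  motion:
    - [[0,0.02,0.2],[0,0,0.0005],-1]
    - [[0,0,0.2],[0,0,0],-1]
    - [[0,0,0],[0,0,0],-1]
    - [[0,0,0],[0,0,0],-1]

```text
time_s: 17.75
position: [0.5599, 0.0549, 0.0512]
tool_rot: [[0.995, -0.1, -0.0], [-0.1, -0.995, 0.0], [-0.0, -0.0, -1.0]]
ft_force: [-0.2, 1.1, -0.4]
grip_width: 0.013
```

```bash
python3 -c "
from h import *
need([0.560,0.0549,0.042],-5.7,1)"
```

```text
17.75 [0.5599 0.0549 0.0512] 
 [[ 9.95e-01 -9.96e-02 -0.00e+00]
 [-9.96e-02 -9.95e-01  2.00e-04]
 [-1.00e-04 -2.00e-04 -1.00e+00]] [-0.19  1.11 -0.36] 0.013
yaw -5.7 shift/row [ 0.005 -0.     0.46 ] turn/row [-0.0001  0.     -0.0001]
```

Bottom now about 21 mm, below the rail top, with no contact force.

Emit:
move_arm:
  motion:
    - [[0,0,0.2],[0,0,0],-1]
    - [[0,0,0.2],[0,0,0],-1]
    - [[0,0,0],[0,0,0],-1]
    - [[0,0,0],[0,0,0],-1]

```text
time_s: 18.08
position: [0.5599, 0.0549, 0.0423]
tool_rot: [[0.995, -0.1, -0.0], [-0.1, -0.995, 0.0], [-0.0, -0.0, -1.0]]
ft_force: [0.2, 0.5, 0.1]
grip_width: 0.013
```

Emit:
move_arm:
  motion:
    - [[0,0,0.1],[0,0,0],-1]
    - [[0,0,0],[0,0,0],-1]

```text
time_s: 18.25
position: [0.5599, 0.0549, 0.04]
tool_rot: [[0.995, -0.1, -0.0], [-0.1, -0.995, 0.0], [-0.0, -0.0, -1.0]]
ft_force: [0.7, -0.7, -1.8]
grip_width: 0.0132
```

Emit:
move_arm:
  motion:
    - [[0,0,0.05],[0,0,0],-1]
    - [[0,0,0],[0,0,0],-1]

```text
time_s: 18.42
position: [0.56, 0.0549, 0.039]
tool_rot: [[0.995, -0.1, 0.0], [-0.1, -0.995, 0.0], [0.0, -0.0, -1.0]]
ft_force: [-0.1, -0.5, -0.1]
grip_width: 0.0131
```

Emit:
move_arm:
  motion:
    - [[0,0,0.05],[0,0,0],-1]
    - [[0,0,0],[0,0,0],-1]

```text
time_s: 18.58
position: [0.56, 0.0549, 0.038]
tool_rot: [[0.995, -0.1, 0.0], [-0.1, -0.995, 0.0], [0.0, -0.0, -1.0]]
ft_force: [0.3, 0.2, 0.6]
grip_width: 0.0131
```

Emit:
move_arm:
  motion:
    - [[0,0,0.04],[0,0,0],-1]
    - [[0,0,0],[0,0,0],-1]

```text
time_s: 18.75
position: [0.5603, 0.0549, 0.038]
tool_rot: [[0.995, -0.1, 0.001], [-0.1, -0.995, 0.0], [0.001, -0.0, -1.0]]
ft_force: [0.1, 0.5, -0.2]
grip_width: 0.0132
```

Emit:
move_arm:
  motion:
    - [[0,0,0.06],[0,0,0],-1]

```text
time_s: 18.83
position: [0.5605, 0.0549, 0.0377]
tool_rot: [[0.995, -0.099, 0.002], [-0.099, -0.995, -0.0], [0.002, -0.0, -1.0]]
ft_force: [-6.4, -0.1, 18.5]
grip_width: 0.0132
```

Emit:
move_arm:
  motion:
    - [[0,0,-0.03],[0,0,0],-1]
    - [[0,0,0],[0,0,0],-0.6]
    - [[0,0,0],[0,0,0],-0.4]
    - [[0,0,0],[0,0,0],-0.4]
    - [[0,0,0],[0,0,0],-0.4]

```text
time_s: 19.25
position: [0.5606, 0.0549, 0.0385]
tool_rot: [[0.995, -0.099, 0.003], [-0.099, -0.995, -0.0], [0.003, -0.0, -1.0]]
ft_force: [-0.1, 0.5, 0.3]
grip_width: 0.0254
```

```bash
python3 - <<'E'
from h import *
st()
d=cam("wrist"); np.save("w15.npy",d,allow_pickle=True)
cv2.imwrite("pics/w15.png",np.clip(d["img"]*1.4,0,255).astype(np.uint8))
E
```

```text
19.25 [0.5606 0.0549 0.0385] 
 [[ 9.95e-01 -9.95e-02  2.90e-03]
 [-9.95e-02 -9.95e-01 -1.00e-04]
 [ 2.90e-03 -2.00e-04 -1.00e+00]] [-0.09  0.55  0.29] 0.0254
```

View pics/w15.png

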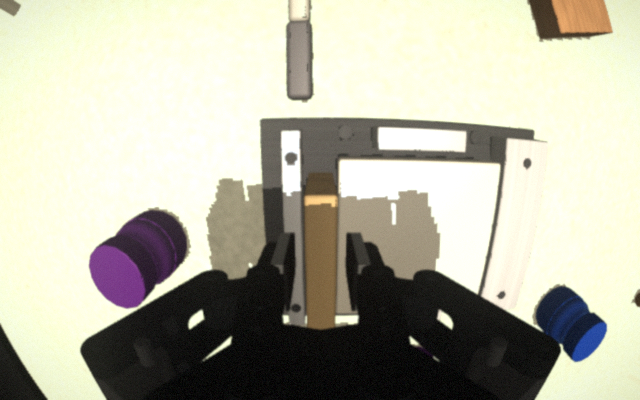

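Released: the spacer stands in the gap at (320,260) between the open pads. I rise straight up.

Emit:
move_arm:
  motion:
    - [[0,0,-0.3],[0,0,0],-0.4]
    - [[0,0,-0.5],[0,0,0],-0.4]
    - [[0,0,-0.8],[0,0,0],-0.4]
    - [[0,0,-1],[0,0,0],-0.4]
    - [[0,0,-0.8],[0,0,0],-0.4]
    - [[0,0,0],[0,0,0],-1]
    - [[0,0,0],[0,0,0],-1]

```text
time_s: 19.88
position: [0.5603, 0.0549, 0.1125]
tool_rot: [[0.995, -0.1, 0.003], [-0.1, -0.995, -0.0], [0.003, -0.0, -1.0]]
ft_force: [0.7, 0.3, -0.3]
grip_width: 0.002
```

```bash
python3 - <<'E'
from h import *
st()
d=cam("side"); np.save("s16.npy",d,allow_pickle=True); crop(d["img"],260,170,370,255,7,"s16.png",1.3)
d=cam("wrist"); np.save("w16.npy",d,allow_pickle=True)
cv2.imwrite("pics/w16.png",np.clip(d["img"]*1.4,0,255).astype(np.uint8))
E
```

```text
19.88 [0.5603 0.0549 0.1125] 
 [[ 9.95e-01 -9.95e-02  3.10e-03]
 [-9.95e-02 -9.95e-01 -2.00e-04]
 [ 3.10e-03 -1.00e-04 -1.00e+00]] [ 0.7   0.34 -0.26] 0.002
```

View pics/s16.png

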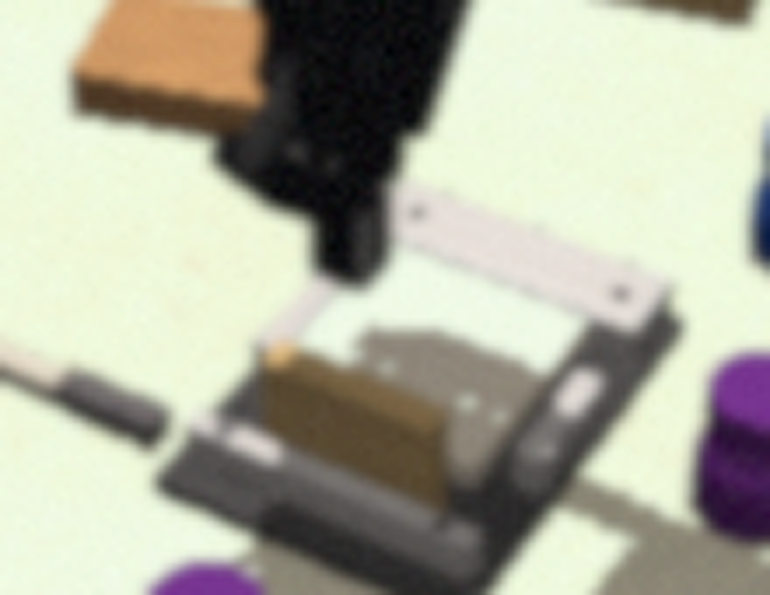

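View pics/w16.png

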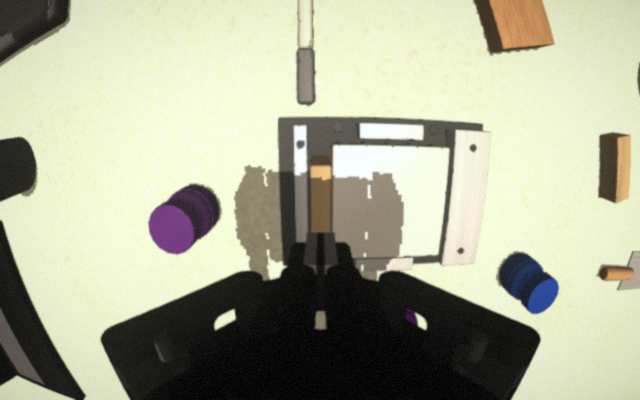

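The spacer is seated upright in the wide gap; in the side view it shows at (355,430), well below its former height. Next I go above the tile centre and turn a quarter turn so the finger linkage stays clear of the spacer.

Emit:
move_arm:
  motion:
    - [[0,0.5,-0.1],[0,0,0],-1]
    - [[0,0.8,0],[0,0,-0.05],-1]
    - [[0,0.8,0],[0,0,-0.055],-1]
    - [[0,0.5,0],[0,0,-0.058],-1]
    - [[0,0,0],[0,0,-0.058],-1]
    - [[0,0,0],[0,0,-0.058],-1]
    - [[0,0,0],[0,0,-0.058],-1]
    - [[0,0,0],[0,0,-0.058],-1]
    - [[0,0,0],[0,0,-0.058],-1]
    - [[0,0,0],[0,0,-0.058],-1]
    - [[0,0,0],[0,0,-0.058],-1]
    - [[0,0,0],[0,0,-0.058],-1]

```text
time_s: 20.98
position: [0.5533, -0.0067, 0.1043]
tool_rot: [[0.312, 0.95, -0.018], [0.95, -0.312, 0.003], [-0.003, -0.018, -1.0]]
ft_force: [-0.4, -0.3, -0.5]
grip_width: 0.0001
```

```bash
python3 -c "
from h import *
need([0.5548,0.0008,0.10],84.3,3)"
```

```text
20.98 [ 0.5533 -0.0067  0.1043] 
 [[ 0.3117  0.95   -0.0177]
 [ 0.9502 -0.3117  0.0025]
 [-0.0031 -0.0176 -0.9998]] [-0.43 -0.3  -0.49] 0.0001
yaw 84.3 shift/row [ 0.126 -0.014  0.072] turn/row [-0.0028  0.0002 -0.0346]
```

Emit:
move_arm:
  motion:
    - [[0.12,0,0],[-0.003,0,-0.035],-1]
    - [[0.12,0,0],[-0.003,0,-0.035],-1]
    - [[0.12,0,0],[-0.003,0,-0.035],-1]
    - [[0,0,0],[0,0,0],-1]

```text
time_s: 21.32
position: [0.5532, -0.0023, 0.101]
tool_rot: [[0.081, 0.997, -0.006], [0.997, -0.081, -0.0], [-0.001, -0.005, -1.0]]
ft_force: [-0.3, -0.1, -1.0]
grip_width: 0.0002
```

```bash
python3 - <<'E'
from h import *
need([0.5548,0.0008,0.06],84.3,1)
d=cam("top"); np.save("t17.npy",d,allow_pickle=True); crop(d["img"],230,150,430,270,4,"t17.png")
E
```

```text
21.32 [ 0.5532 -0.0023  0.101 ] 
 [[ 8.140e-02  9.967e-01 -5.500e-03]
 [ 9.967e-01 -8.140e-02 -4.000e-04]
 [-9.000e-04 -5.500e-03 -1.000e+00]] [-0.35 -0.06 -0.98] 0.0002
yaw 84.3 shift/row [0.164 0.077 2.051] turn/row [-0.0026  0.0004  0.0086]
```

View pics/t17.png

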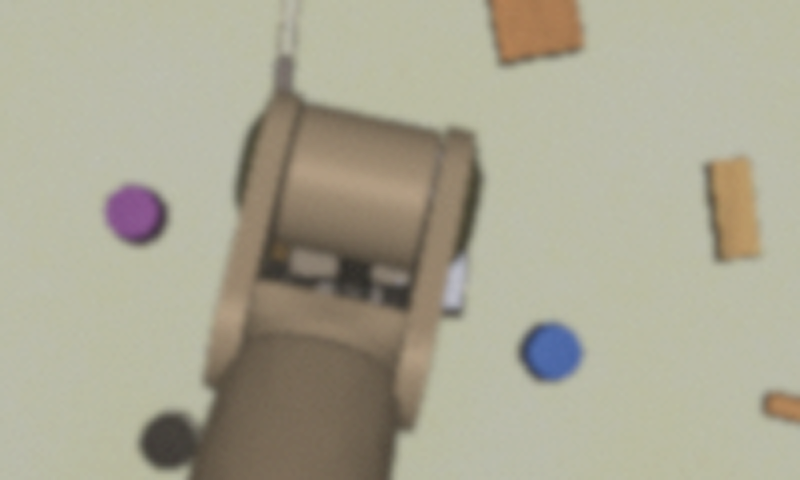

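Emit:
move_arm:
  motion:
    - [[0.16,0.08,0.4],[-0.0025,0,0.008],-1]
    - [[0,0,0.6],[0,0,0],-1]
    - [[0,0,0.6],[0,0,0],-1]
    - [[0,0,0.5],[0,0,0],-1]
    - [[0,0,0.3],[0,0,0],-1]
    - [[0,0,0],[0,0,0],-1]
    - [[0,0,0],[0,0,0],-1]

```text
time_s: 21.95
position: [0.5545, -0.0007, 0.0471]
tool_rot: [[0.122, 0.993, -0.003], [0.993, -0.122, -0.0], [-0.001, -0.003, -1.0]]
ft_force: [-0.2, 0.9, 0.4]
grip_width: 0.0003
```

```bash
python3 -c "
from h import *
need([0.5548,0.0008,0.040],84.3,1)"
```

```text
21.95 [ 0.5545 -0.0007  0.0471] 
 [[ 1.221e-01  9.925e-01 -3.400e-03]
 [ 9.925e-01 -1.221e-01 -5.000e-04]
 [-9.000e-04 -3.300e-03 -1.000e+00]] [-0.21  0.88  0.45] 0.0003
yaw 84.3 shift/row [0.076 0.009 0.353] turn/row [-0.0016  0.0004 -0.011 ]
```

Emit:
move_arm:
  motion:
    - [[0.08,0,0.3],[-0.0015,0,0],-1]
    - [[0,0,0.2],[0,0,0],-1]
    - [[0,0,0],[0,0,0],-1]

```text
time_s: 22.2
position: [0.5552, 0.0009, 0.0369]
tool_rot: [[0.124, 0.992, 0.002], [0.992, -0.124, -0.001], [-0.001, 0.002, -1.0]]
ft_force: [-0.0, 1.1, 0.1]
grip_width: -0.0003
```

Emit:
move_arm:
  motion:
    - [[0,0,0.15],[0,0,0],-1]
    - [[0,0,0.1],[0,0,0],-1]
    - [[0,0,0],[0,0,0],-1]

```text
time_s: 22.45
position: [0.5555, 0.0009, 0.0321]
tool_rot: [[0.124, 0.992, 0.003], [0.992, -0.124, -0.002], [-0.001, 0.003, -1.0]]
ft_force: [-1.4, 0.4, 3.4]
grip_width: -0.0001
```

Contact with the tile at about 0.0325. Pressing further.

Emit:
move_arm:
  motion:
    - [[0,0,0.1],[0,0,0],-1]
    - [[0,0,0.1],[0,0,0],-1]
    - [[0,0,0.05],[0,0,0],-1]
    - [[0,0,0],[0,0,0],-1]

```text
time_s: 22.78
position: [0.5555, 0.0009, 0.0278]
tool_rot: [[0.124, 0.992, 0.004], [0.992, -0.124, -0.002], [-0.001, 0.004, -1.0]]
ft_force: [-2.3, 1.2, 5.0]
grip_width: 0.0001
```

Emit:
move_arm:
  motion:
    - [[0,0,0.08],[0,0,0],-1]
    - [[0,0,0.05],[0,0,0],-1]

```text
time_s: 22.95
position: [0.5556, 0.0009, 0.026]
tool_rot: [[0.124, 0.992, 0.004], [0.992, -0.124, -0.002], [-0.001, 0.004, -1.0]]
ft_force: [-5.3, 0.1, 15.1]
grip_width: 0.0001
```

Emit:
move_arm:
  motion:
    - [[0,0,0.05],[0,0,0],-1]

```text
time_s: 23.03
position: [0.5556, 0.0009, 0.0259]
tool_rot: [[0.124, 0.992, 0.005], [0.992, -0.124, -0.002], [-0.002, 0.005, -1.0]]
ft_force: [-5.8, 0.5, 17.6]
grip_width: 0.0002
```

```bash
python3 - <<'E'
from h import *
st()
d=cam("side"); np.save("s18.npy",d,allow_pickle=True); crop(d["img"],260,170,370,255,7,"s18.png",1.3)
st()
d=cam("wrist"); np.save("w18.npy",d,allow_pickle=True)
cv2.imwrite("pics/w18.png",np.clip(d["img"]*1.4,0,255).astype(np.uint8)); st()
E
```

```text
23.03 [0.5556 0.0009 0.0259] 
 [[ 0.1239  0.9923  0.0046]
 [ 0.9923 -0.1239 -0.0022]
 [-0.0016  0.0049 -1.    ]] [-5.79  0.46 17.6 ] 0.0002
23.08 [0.5556 0.0009 0.026 ] 
 [[ 0.1238  0.9923  0.0047]
 [ 0.9923 -0.1238 -0.0023]
 [-0.0017  0.0049 -1.    ]] [-4.65 -0.2  12.87] 0.0001
23.13 [0.5556 0.0009 0.026 ] 
 [[ 0.1239  0.9923  0.0047]
 [ 0.9923 -0.1239 -0.0023]
 [-0.0017  0.005  -1.    ]] [-5.16  1.54 13.46] 0.0
```

View pics/s18.png

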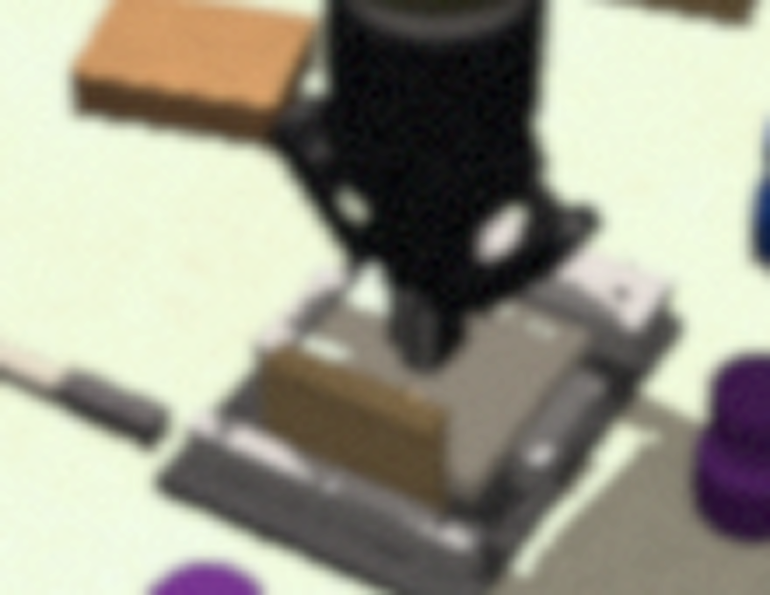

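View pics/w18.png

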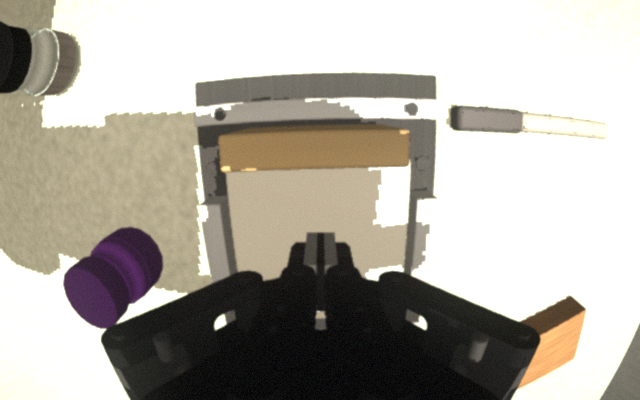

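Emit:
move_arm:
  motion:
    - [[0,0,0.07],[0,0,0],-1]

```text
time_s: 23.22
position: [0.5556, 0.0008, 0.0259]
tool_rot: [[0.124, 0.992, 0.005], [0.992, -0.124, -0.003], [-0.002, 0.006, -1.0]]
ft_force: [-6.7, 0.7, 20.5]
grip_width: 0.0001
```

```bash
python3 - <<'E'
from h import *
st()
d=cam("wrist"); im=d["img"]; np.save("w19.npy",d,allow_pickle=True); st()
crop(im,190,90,450,260,3,"w19.png",1.6)
E
```

```text
23.22 [0.5556 0.0008 0.0259] 
 [[ 0.1237  0.9923  0.0055]
 [ 0.9923 -0.1237 -0.0026]
 [-0.0019  0.0058 -1.    ]] [-6.73  0.73 20.51] 0.0001
23.27 [0.5556 0.0009 0.026 ] 
 [[ 0.1236  0.9923  0.0055]
 [ 0.9923 -0.1236 -0.0026]
 [-0.0019  0.0058 -1.    ]] [-6.54  0.39 17.04] 0.0
```

View pics/w19.png

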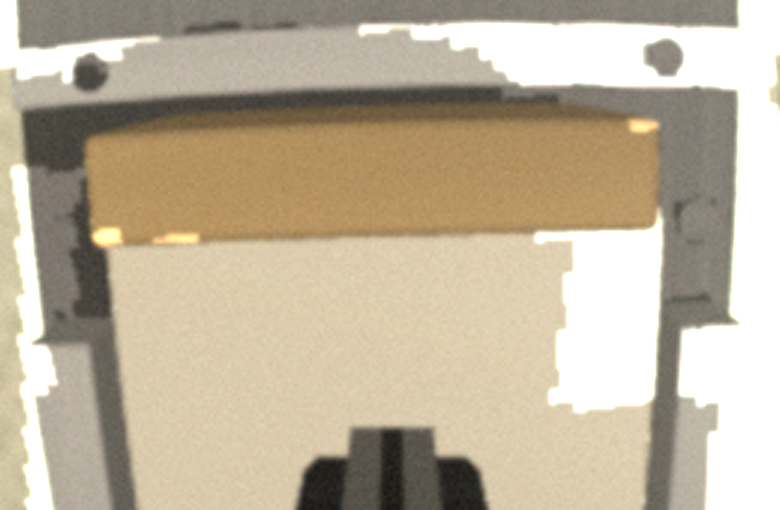

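```bash
python3 - <<'E'
from h import *
d=np.load("w19.npy",allow_pickle=True).item()
n=np.array([np.sin(np.radians(5.7)),np.cos(np.radians(5.7))]); x=np.array([n[1],-n[0]]); C=np.array([0.5552,0.0008])
def loc(u,v,z): p=hit(d,190+u/3,90+v/3,z,True)[:2]-C; return np.array([p@x,p@n])*1e3
for z in (.026,.033): print("tile width @",z,(loc(656,380,z)-loc(119,380,z)).round(1),loc(656,380,z).round(1))
for z in (.055,.060,.065): print("spacer @",z,loc(86,138,z).round(1),loc(657,124,z).round(1),loc(92,242,z).round(1),loc(654,228,z).round(1))
for z in (.026,): print("rail inner",loc(23,108,z).round(1),loc(738,88,z).round(1))
E
```

```text
tile width @ 0.026 [89.8 -2.3] [45.1 16.9]
tile width @ 0.033 [85.4 -2.2] [42.9 19.4]
spacer @ 0.055 [-37.   61.2] [34.9 61.1] [-37.3  47.8] [34.8 47.8]
spacer @ 0.06 [-35.3  61.5] [33.4 61.4] [-35.6  48.7] [33.3 48.6]
spacer @ 0.065 [-33.7  61.8] [31.9 61.6] [-33.9  49.5] [31.8 49.5]
rail inner [-57.2  65.2] [57.3 65.5]
```

Tile width reads 89.8 mm at z = 26 mm, so it is flush. The spacer measures about 69 mm at z = 60 mm, so it is at the bottom, square and inside the gap. I hand in while still pressing.

```bash
python3 - <<'E'
from h import *
print(job.close_job()); st()
E
```

```text
the job is handed in; nothing more can be done
None
the job is handed in; nothing more can be done
```

The job is handed in at about 23.3 s, with the closed fingertips still pressing the tile down. No verdict came back.

- **Jar:** it was lifted off the tile and stood upright at about (0.39, 0.14), well clear of the holder. It met the table with about 32 N briefly while being set down, before I released it.
- **Spacer:** it was lowered into the wide gap beside the thin rail until it touched the floor at about 18 N, then released. In the last view it reads about 69 mm long at a top height of 60 mm, which fits it standing on the gap floor. It is square to the gap and lies between the tile edge and the rail.
- **Tile:** the fingertips are at z = 26 mm with about 17 N, more than the roughly 6 N the spring needs, so the bed is on its stop. The tile reads 89.8 mm wide at 26 mm height, which matches it being flush with the rails.
- **Disagreement:** the wrist and top cameras differed by 1–4 mm. I settled the insertion from the spacer and gap seen together in one wrist image.
- **Not checked at the end:** I took no final overview picture. The jar was last seen in the wrist view, upright, just before the final push. I did not touch the other things on the table; those in view had not moved, though not all of them were in the late pictures.

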